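# Shut the lantern's roof flap with the hook pole

### The arm

A 7-joint arm with a two-finger parallel gripper is mounted at the origin on the work surface. World frame = base frame: x ahead of the robot, y to its left, z up, the work surface at z = 0. Lengths are in m, angles in rad, forces in N, time in s.
With the tool pointing down it reaches from about 0.425 to 0.925 m from the base axis. Payload 6.8 kg.
Tool frame: the origin (TCP) lies at the very end of the fingers, on their centre line; the grasp point (between the pads) lies 19 mm behind it; y points along the fingers, x is the direction in which the jaws open and shut, and the axes are right-handed (so a half turn about y gives the same grasp; the last joint's range is limited). The gripper opens to 88 mm and grips with 3 to 60 N. Pads are 20 mm wide; open, the fingers measure 115 mm over their backs; the gripper's body (75 mm by 178 mm) begins 61 mm behind the grasp point.
Start: joints at [-1.314, 0.477, 0.022, 1.555, -0.011, 1.109, -0.083], TCP at [0.241, 0.631, 0.223] pointing down, gripper open.
Joint ranges: [-2.96, 2.96], [-0.34, 2.1], [-1.41, 1.46], [0.24, 2.44], [-1.37, 4.51], [0.17, 1.92], [-2.96, 2.96]. Speed limits (rad/s): [2.39, 2.39, 3.14, 3.14, 3.14, 3.14, 3.14].

### API

Orientations are given as a 3x3 rotation matrix whose columns are the frame's x, y, z axes.
In Python, from plant import env gives the robot as it stands. The module is installed in compiled form; this text tells all that it offers.
- The arm moves only by the tool apply_moves, never from a script. Its argument "series" is a list of rows, each a list of 3 entries, a list of its own where there are three numbers: the shift along the tool's x, y, z each as a share of 15 cm, from -1 to 1, then the turn, a rotation vector about the tool's x, y, z each as a share of 180 degrees, from -1 to 1, then the opening, from 0 (shut) to 1 (fully open). A call has exactly 5 rows; each row shifts and turns the pose as measured when the row begins, along the tool's axes as they then stand; what a row does not reach is not made up. A row lasts 1/12 s, in which the tool goes at most 41.7 mm and 7.16 degrees, less where a joint would pass 70% of its speed; a pose out of reach is approached as far as the arm can. A call with a number of a shift or a turn outside -1 to 1 is refused whole. A call with a gripper value outside its range is refused whole. The fingers move at their own pace and stop on an object; "squeeze" is the grip in N (left out, the last holds). Time passes only in rows, so rows that do not move let the fingers close, or fill a call up. It gives the time, the measured TCP pose, the force and the opening at its end, in the units of the state.
- env.state(): the state, without advancing time (a new reading comes with each control period).
- env.read_camera(name): name is "side" or "top" or "wrist"; returns a dict with "frame" (384x512x3 uint8, red, green, blue), "depth" (384x512 float32, m along the optical axis (not along the pixel's ray), 0 where there is no reading), "camera_matrix" (3x3 intrinsics, pixels), "k1" (the pictures are not rectified: a ray, as slopes to the right and down, at radius r is drawn at 1 + k1 r^2 times it, then the intrinsics apply), "origin" and "rotation" of the camera in the world. Camera axes: x right, y up, looking along -z (the intrinsics and any distortion apply to the point x, -y, -z); pixel columns grow to the right and rows downward; lengths in m; the calibration is good to about 2 mm. A picture is of the moment at which its call begins.
- env.hand_in(): hands the job in, once; it reports no verdict.
The state is a dict: "time": time; "q": joint angles; "qd": joint speeds; "joint_torque": joint torques, N m; "eef_pos": TCP position; "tcp_rot": TCP orientation; "contact_force": force on the tool from outside, world axes, zero at the start; "torque": the same for the moment, N m; "opening": finger opening in m.
Only numpy, scipy, OpenCV 4.12 (cv2) and the standard library are available. Lean on these libraries where they do the work, as an engineer would, in place of code of your own. Each camera call takes 0.05 s, during which the arm holds its last target.

### The job

The glazed roof flap of the silver lantern has been left standing open: take the little hook pole from its wooden rest, put its hooked end through the brass ring eye on the flap's edge and, keeping it in the ring, swing the flap gently down until it lies fully shut, never letting it slam. Then unhook the pole and lay it back in the two forks of its rest. Keep the gripper and arm off the lantern and its flap, and leave the other things on the shelf where they are.

Things in the scene. Friction and masses are not known exactly. Their poses are not given: they have to be found in the camera images.
- lantern: Silver aluminium lantern with clear panes, fixed; 130 x 130 mm (foot 146 mm square), 185 mm tall. Origin: centre of its underside; z up; its -x face looks towards the robot. Its whole roof is a hinged flap: hinge line parallel to the lantern's x axis along the top edge at its y = -65 mm, z = 185 mm; shut, the flap reaches to y = +65 mm.
- flap (a joint): Opening angle of the roof flap, rad: 0 shut (level), pi/2 upright, at most 2.1; starts at 1.2 to 1.8. Opening turns it about the lantern's +x axis. Flap 130 x 130 x 8 mm, 0.13 kg. The stiff hinge (0.055 N m friction) holds it while steep; below about 0.9 rad its weight (up to 0.1 N m) wins and it falls, so there it hangs on the hook and must be lowered.
- flap_hinge (a point): Point on the flap's hinge line in line with the ring; it does not move, axes as the lantern's. The ring centre moves on a circle of 152 mm radius about it in the lantern's y-z plane: at (y, z) = 152 mm x (cos angle, sin angle) from it.
- flap_ring (a point): Centre of the brass ring eye on the flap's free edge, 20 mm behind the lantern's -x face. Hole 36 mm, wire 6 mm, outside 48 mm across. The hole runs along the lantern's x axis (point's x, away from the robot) at every flap angle: the pole goes in from the robot's side along +x and the ring turns freely about it, with 14 mm of play all round. The point turns with the flap: y from hinge to ring.
- pole_mid (a point): Centre of the hook pole's pale wooden handle, 70 (x) x 20 (y) x 22 (z) mm: grip it here across y. x along the pole to the hook, z up in the rest. Straight pole, 0.12 kg, 300 mm long, balanced near the handle: 7 mm black rod to the hook, tail ending in a ball 124 mm from the centre. Square 12 mm brass collars, 24 mm long, 60 mm either side of the centre lie in the forks of the rest.
- pole_tip (a point): The bend at the hooked end, on the pole's axis 175 mm from the handle's centre. Here the rod turns up (pole's +z): the upturned end reaches 15.5 mm above the axis. Axes as pole_mid. With the bend past the ring (15 to 20 mm is good) the ring is hooked.
- rest_mid (a point): Where the pole's handle centre lies in the rest, 51 mm above the shelf. Dark wooden base 160 x 60 x 12 mm, fixed, with two forks 60 mm either side of its middle along its x axis, each 12 mm thick: seat 45 mm above the shelf, slot 26 mm wide (y), cheeks rising to 65 mm. z up; at the start the pole lies along x, hook towards +x.
- votive: Bystander: ribbed red glass votive, 70 mm across, 68 mm tall, loose, standing in front of the lantern; origin at the centre of its underside.
- coasters: Bystander: pile of round wooden coasters on a dark holder 110 mm square, 62 mm tall, loose; origin at the centre of its underside.
- pump: Bystander: grey plastic hand pump lying on its side, 280 mm long, 50 mm high, loose; origin under the middle of its barrel.
- bull: Bystander: terracotta bull figure, 105 mm long, 110 mm tall, loose; origin at the centre of its underside.
There are look-alikes about, which are no part of the job. What is shaped like the lantern but pink is not meant.

How it is judged:
On the way, in this order (a step that is already met when the one before it is completed fails the run):
1. the pole's hooked end is through the ring eye while the flap still stands open (x of pole_tip in the frame of flap_ring between 0.004 and 0.1 m and y of pole_tip in the frame of flap_ring between -0.02 and 0.02 m and z of pole_tip in the frame of flap_ring between -0.02 and 0.02 m and value of joint flap above 0.9 rad), for 0.1 s.
2. the flap is shut with the pole still through the ring (x of pole_tip in the frame of flap_ring between 0.004 and 0.1 m and y of pole_tip in the frame of flap_ring between -0.02 and 0.02 m and z of pole_tip in the frame of flap_ring between -0.02 and 0.02 m and value of joint flap below 0.05 rad), for 0.1 s.
At the end, for the whole second after the job is handed in: The flap is shut (under 0.05 rad), and the pole lies at rest in both forks of its rest: handle centre within 30 mm sideways and 6 mm in height of the rest's mark, along the rest within 0.2 rad (value of joint flap below 0.05 rad and horizontal distance between pole_mid and rest_mid below 0.03 m and z of pole_mid in the frame of rest_mid between -0.006 and 0.006 m and angle between the x axis of pole_mid and the x axis of rest_mid, either way round below 0.2 rad and linear speed of pole below 0.02 m/s); the robot touches nothing.
It fails at once if the flap slams or is flung (faster than 2 rad/s) (velocity of joint flap below -2 rad/s or velocity of joint flap above 2 rad/s).
It fails at once if the gripper or arm presses on the lantern or its flap (over 1 N) (contact force between any of the fingers, the arm and lantern above 1 N).
It fails at once if a bystander is shifted by more than 20 mm or tipped (distance of any of votive, coasters, pump, bull from where it was at the start of the episode above 0.02 m or angle between any of votive, coasters, pump, bull's own z axis and vertical above 0.3 rad).
It also fails if it takes over 69 s, if anything falls off the work surface, if the arm or the gripper's body presses on something with over 40 N, if the wrist force passes 120 N, or if a joint passes its speed limit or range.

## Working session

There is one attempt and no reset: what is moved stays moved. The work goes in short steps, Python scripts to look and compute and a tool call to move; the robot and the scene stay as the last step left them, time stands still between calls to the robot, and variables do not carry over. Pictures are saved under pics/ and viewed, and the job is handed in when it is done.

Besides the shell and the picture viewer there is one more tool, called after ">>>" in YAML: its name, and indented under it one key for each argument. apply_moves: Moves the arm, as the interface text tells. Shift numbers are shares of 15 cm and turn numbers shares of 180 degrees, none past 1 either way. Its arguments: {"type":"object","properties":{"series":{"type":"array"},"squeeze":{"type":"number"}},"required":["series"]}

```bash
mkdir -p pics; ls; cat > h.py <<'E'
import numpy as np, cv2, json
from plant import env
def snap(name,tag):
    d=env.read_camera(name); np.savez(f'pics/{tag}.npz',**d)
    cv2.imwrite(f'pics/{tag}.png',cv2.cvtColor(d['frame'],cv2.COLOR_RGB2BGR)); return d
def load(tag): return dict(np.load(f'pics/{tag}.npz'))
def ray(d,u,v):
    K=d['camera_matrix']; k=float(d['k1']); xd=(u-K[0,2])/K[0,0]; yd=(v-K[1,2])/K[1,1]
    x,y=xd,yd
    for _ in range(20):
        s=1+k*(x*x+y*y); x,y=xd/s,yd/s
    return d['rotation']@np.array([x,-y,-1.0])
def px(d,u,v,z=None,depth=None):
    r=ray(d,u,v)
    if z is not None: t=(z-d['origin'][2])/r[2]
    else: t=depth if depth else d['depth'][int(round(v)),int(round(u))]
    return d['origin']+t*r
def proj(d,P):
    K=d['camera_matrix'];c=d['rotation'].T@(np.array(P)-d['origin']);x,y=c[0]/-c[2],-c[1]/-c[2]
    s=1+float(d['k1'])*(x*x+y*y);return K[0,0]*x*s+K[0,2],K[1,1]*y*s+K[1,2]
def crop(tag,u0,v0,u1,v1,f,out):
    im=cv2.imread(f'pics/{tag}.png')[v0:v1,u0:u1]; cv2.imwrite(f'pics/{out}.png',cv2.resize(im,None,fx=f,fy=f,interpolation=cv2.INTER_CUBIC))
E
python3 - <<'E'
from h import *
for n in ['side','top','wrist']:
    d=snap(n,n+'0'); print(n,d['origin'],d['rotation'].tolist(),d['camera_matrix'].tolist(),d['k1'])
print(env.state())
E
```

```text
pics
side [-0.02370869 -0.59327488  0.63761526] [[0.7093739070625812, 0.39844913349988403, -0.5814008496656675], [-0.7047857410101002, 0.39150252324046836, -0.5916103731047915], [-0.008106740874886307, 0.8294359904836166, 0.5585429423444982]] [[360.477500196363, 0.0, 258.44266137079927], [0.0, 360.477500196363, 190.92251986238634], [0.0, 0.0, 1.0]] -0.027617602713695674
top [ 0.34094727 -0.05092341  1.07198157] [[0.01901991425586817, 0.9840916476458607, -0.17664051600738304], [-0.9997377697854686, 0.02097268297832759, 0.009194467524972567], [0.012752824239227661, 0.17641931754302215, 0.9842324877139432]] [[383.48792906554036, 0.0, 250.6555390973982], [0.0, 383.48792906554036, 195.32728054278795], [0.0, 0.0, 1.0]] -0.0559372349405994
wrist [0.16613623 0.65879032 0.38352932] [[0.35732303059767956, -0.8927843217426821, -0.27432901169024343], [0.9339772040506567, 0.34073856868760444, 0.10762811027997056], [-0.002614214643931499, -0.2946750458711742, 0.955593942646464]] [[324.24998176146977, 0.0, 257.76222588496387], [0.0, 324.24998176146977, 188.46617136546874], [0.0, 0.0, 1.0]] -0.01890216214951205
{'time': 0.15, 'q': array([-1.31412778,  0.47767194,  0.02238042,  1.55614832, -0.01148757,
        1.10932004, -0.08311892]), 'qd': array([-0.0018269 , -0.0029207 , -0.00014227, -0.00320461, -0.00019856,
        0.0001659 ,  0.00112651]), 'joint_torque': array([ 1.75765595e-03, -5.83291590e+01,  1.53605752e+00, -2.72876787e+01,
       -5.42056910e-02,  1.44762584e-02,  1.04052501e-04]), 'eef_pos': array([0.24066486, 0.63016729, 0.22189645]), 'tcp_rot': array([[ 3.56755976e-01, -3.85508537e-04, -9.34197530e-01],
       [ 9.34196540e-01, -1.36564597e-03,  3.56756162e-01],
       [-1.41331564e-03, -9.99998993e-01, -1.27061622e-04]]), 'contact_force': array([ 0.03153432, -0.9970425 ,  0.12722805]), 'torque': array([-0.02443702, -0.00431639,  0.02078007]), 'opening': 0.08771720666058919}
```

View pics/side0.png

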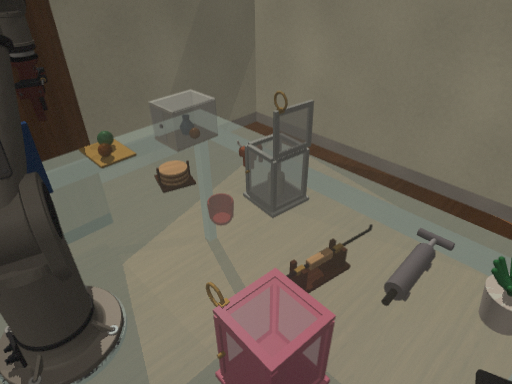

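View pics/top0.png

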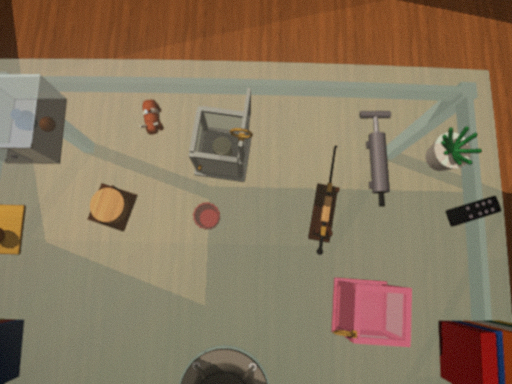

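View pics/wrist0.png

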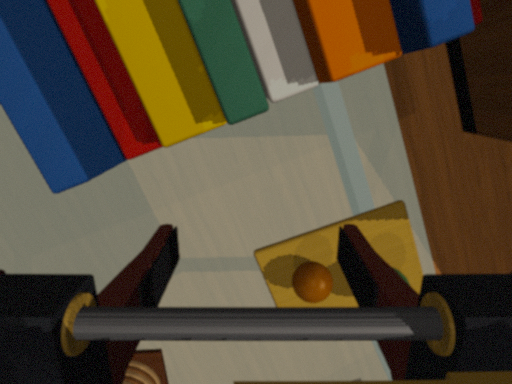

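The side view shows the lantern at (277,170) with its flap up and the ring at (281,101). The rest with the pole is at (318,265) and the votive at (221,208). In the top view the pole runs from its tail at (320,250) to its hook at (335,148), the lantern is at (220,145), the ring at (241,133), the votive at (207,216), the pump at (378,160) and the pink decoy at (372,312).

```bash
python3 - <<'E'
from h import *
crop('top0',170,80,270,200,6,'t_l'); crop('top0',295,135,355,260,5,'t_p'); crop('side0',230,80,330,220,5,'s_l'); crop('side0',275,215,385,300,7,'s_p')
E
```

```text
(no output)
```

View pics/t_l.png

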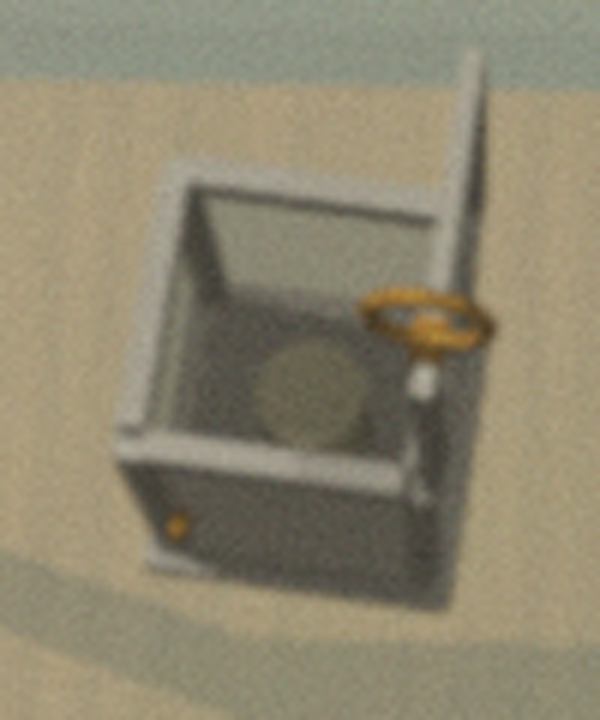

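View pics/t_p.png

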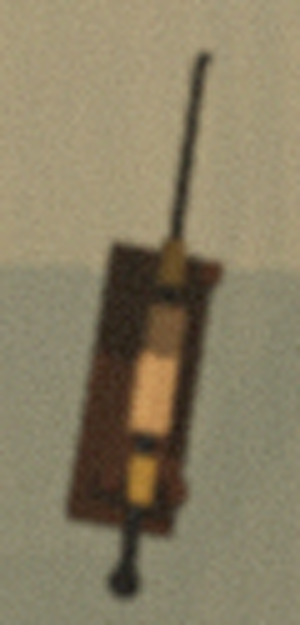

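View pics/s_l.png

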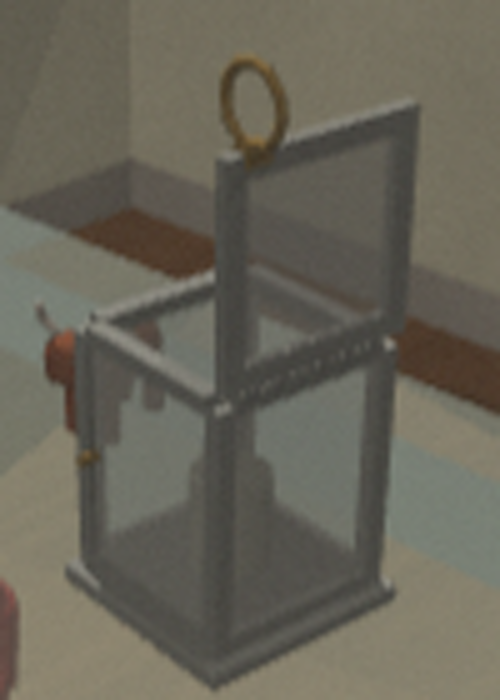

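View pics/s_p.png

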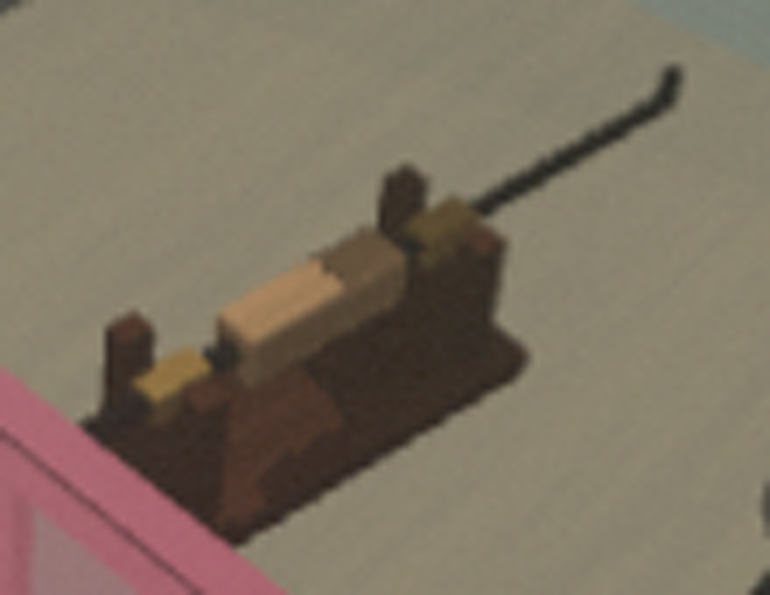

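```bash
python3 - <<'E'
from h import *
t=load('top0');s=load('side0')
T=lambda u,v,z:px(t,170+u/6-.5,80+v/6-.5,z)   
print('rim NL,FL,FR,NR');R=[T(120,458,.185),T(175,165,.185),T(440,212,.185),T(418,495,.185)]
for r in R:print(r.round(4))
print('foot',T(148,572,0.0),T(448,610,0.0))
S=lambda u,v,z:px(s,230+u/5-.5,80+v/5-.5,z)
print('side: foot L,near,right',S(68,575,0),S(215,690,0),S(395,597,0))
print('side rim near-right', S(217,412,.185), S(90,330,.185), S(390,345,.185))
def tri(a,b):
    o1,o2=t['origin'],s['origin'];r1=ray(t,*a);r2=ray(s,*b)
    M=np.stack([r1,-r2],1);x=np.linalg.lstsq(M,o2-o1,rcond=None)[0];p,q=o1+x[0]*r1,o2+x[1]*r2
    return (p+q)/2,np.linalg.norm(p-q)
print('ring',tri((170+427/6-.5,80+318/6-.5),(230+253/5-.5,80+108/5-.5)))
print('flap near top corner',tri((170+425/6-.5,80+375/6-.5),(230+220/5-.5,80+160/5-.5)))
print('flap far top corner',tri((170+475/6-.5,80+52/6-.5),(230+418/5-.5,80+104/5-.5)))
P=lambda u,v:(295+u/5-.5,135+v/5-.5)
Q=lambda u,v:(275+u/7-.5,215+v/7-.5)
print('tip',tri(P(201,65),Q(665,100)), px(t,*P(201,65),.051))
print('ball',px(t,*P(124,581),.051))
print('handle ends',px(t,*P(165,305),.062),px(t,*P(150,435),.062))
print('collars', px(t,*P(174,245),.057),px(t,*P(141,505),.057))
print('base corners',[px(t,*P(*a),.012).round(4) for a in [(115,243),(220,265),(172,535),(68,518)]])
print('votive',px(t,206.5,215.5,.068),'pump handle',px(t,376,118,.025),px(t,381,200,.025),'coaster',px(t,107,205,.06))
print('depth ring', [px(s,230+a/5-.5,80+b/5-.5).round(4) for a,b in [(230,110),(253,60),(282,115),(255,150)]])
E
```

```text
rim NL,FL,FR,NR
[0.5931 0.089  0.185 ]
[0.7179 0.0727 0.185 ]
[ 0.6998 -0.0363  0.185 ]
[ 0.5804 -0.0302  0.185 ]
foot [0.58954845 0.10207475 0.        ] [ 0.57405935 -0.04160834  0.        ]
side: foot L,near,right [0.5923189  0.10208027 0.        ] [ 0.57242462 -0.0428383   0.        ] [ 0.71660668 -0.05826349  0.        ]
side rim near-right [ 0.56675866 -0.04611126  0.185     ] [0.58487489 0.06746182 0.185     ] [ 0.68660395 -0.06249434  0.185     ]
ring (array([ 0.60140969, -0.03493428,  0.33377809]), np.float64(0.0008681710657492443))
flap near top corner (array([ 0.58603492, -0.03226399,  0.311896  ]), np.float64(0.0070985939874675524))
flap far top corner (array([ 0.71031398, -0.05004919,  0.31097026]), np.float64(0.0019455371420718545))
tip (array([ 0.66459379, -0.29191656,  0.04966269]), np.float64(0.0008385555644876901)) [ 0.66447595 -0.29193044  0.051     ]
ball [ 0.37898561 -0.24520966  0.051     ]
handle ends [ 0.52613989 -0.26694909  0.062     ] [ 0.45577272 -0.2578215   0.062     ]
collars [ 0.56031318 -0.27350338  0.057     ] [ 0.41893526 -0.25354658  0.057     ]
base corners [array([ 0.5704, -0.2497,  0.012 ]), array([ 0.559 , -0.3094,  0.012 ]), array([ 0.4061, -0.2796,  0.012 ]), array([ 0.4145, -0.2219,  0.012 ])]
votive [0.464691   0.05494113 0.068     ] pump handle [ 0.7656852  -0.42181221  0.025     ] [ 0.52333961 -0.42566732  0.025     ] coaster [0.48806489 0.32370744 0.06      ]
depth ring [array([ 0.6009, -0.0198,  0.329 ]), array([ 0.5971, -0.0375,  0.3588]), array([ 0.5955, -0.058 ,  0.3376]), array([ 0.5933, -0.0436,  0.3171])]
```

```bash
cat >> h.py <<'E'
from scipy.spatial.transform import Rotation as Ro
def Rt(yaw,pitch=0):
    # yaw: pole yaw (tool x = pole y; tool y = down; tool z=-pole x); pitch>0 = pole nose up
    c,s=np.cos(yaw),np.sin(yaw); px_=np.array([c,s,0]);py=np.array([-s,c,0])
    R=np.stack([py,[0,0,-1.],-px_],1)
    return Ro.from_rotvec(-pitch*py).as_matrix()@R
def go(pos,R):
    s=env.state();T=s['tcp_rot'];d=np.array(pos)-s['eef_pos']
    print('t',round(s['time'],2),'p',s['eef_pos'].round(4),'open',round(s['opening'],4),'F',s['contact_force'].round(2),'q',s['q'].round(3).tolist())
    print(' shift/15cm now-axes',(T.T@d/.15).round(3),' after turn',(R.T@d/.15).round(3),' turn/180',(Ro.from_matrix(T.T@R).as_rotvec()/np.pi).round(4))
E
python3 - <<'E'
from h import *
go((.44,.2,.25),Rt(-.165))
E
```

```text
t 0.15 p [0.2407 0.6302 0.2219] open 0.0877 F [ 0.03 -1.    0.13] q [-1.314, 0.478, 0.022, 1.556, -0.011, 1.109, -0.083]
 shift/15cm now-axes [-2.205 -0.184 -2.265]  after turn [-2.611 -0.187 -1.782]  turn/180 [-0.     -0.0636 -0.0005]
```

>>> apply_moves:
  series:
    - [[0,-0.05,-0.1],[0,-0.032,0],1]
    - [[0,-0.05,-0.1],[0,-0.032,0],1]
    - [[-0.22,-0.04,-0.15],[0,0,0],1]
    - [[-0.22,-0.03,-0.15],[0,0,0],1]
    - [[-0.22,0,-0.15],[0,0,0],1]

```text
time: 0.57
eef_pos: [0.3142, 0.5168, 0.2441]
tcp_rot: [[0.136, -0.006, -0.991], [0.991, -0.003, 0.136], [-0.003, -1.0, 0.006]]
contact_force: [0.4, 0.1, -0.0]
opening: 0.088
```

```bash
python3 - <<'E'
from h import *
go((.44,.2,.25),Rt(-.165))
E
```

```text
t 0.57 p [0.3142 0.5168 0.2441] open 0.088 F [ 0.38  0.05 -0.02] q [-1.123, 0.346, -0.003, 1.702, -0.004, 1.099, 0.31]
 shift/15cm now-axes [-1.978 -0.039 -1.118]  after turn [-1.946 -0.039 -1.174]  turn/180 [-0.0019  0.009  -0.0011]
```

>>> apply_moves:
  series:
    - [[-0.23,0,-0.14],[0,0.009,0],1]
    - [[-0.23,0,-0.14],[0,0,0],1]
    - [[-0.23,0,-0.14],[0,0,0],1]
    - [[-0.23,0,-0.14],[0,0,0],1]
    - [[-0.23,0,-0.14],[0,0,0],1]

```text
time: 0.98
eef_pos: [0.3918, 0.3226, 0.2434]
tcp_rot: [[0.165, -0.007, -0.986], [0.986, -0.003, 0.165], [-0.004, -1.0, 0.006]]
contact_force: [0.5, 0.4, 0.9]
opening: 0.088
```

>>> apply_moves:
  series:
    - [[-0.26,0,-0.08],[0,0,0],1]
    - [[-0.26,0,-0.08],[0,0,0],1]
    - [[-0.26,0,-0.05],[0,0,0],1]
    - [[-0.26,0,0],[0,0,0],1]
    - [[-0.26,0,0],[0,0,0],1]

```text
time: 1.4
eef_pos: [0.3922, 0.117, 0.2434]
tcp_rot: [[0.169, -0.005, -0.986], [0.986, -0.003, 0.17], [-0.003, -1.0, 0.005]]
contact_force: [0.6, -0.4, -0.2]
opening: 0.0882
```

```bash
python3 - <<'E'
from h import *
go((.4918,-.2637,.2),Rt(-.165))
E
```

```text
t 1.4 p [0.3922 0.117  0.2434] open 0.0882 F [ 0.56 -0.42 -0.23] q [-0.665, -0.003, 0.224, 2.13, 0.001, 1.02, 0.959]
 shift/15cm now-axes [-2.388  0.293 -1.086]  after turn [-2.395  0.29  -1.072]  turn/180 [-0.0015 -0.0017 -0.0011]
```

>>> apply_moves:
  series:
    - [[-0.22,-0.12,0],[0,0,0],1]
    - [[-0.22,-0.12,0],[0,0,0],1]
    - [[-0.22,-0.12,0],[0,0,0],1]
    - [[-0.18,-0.12,0.05],[0,0,0],1]
    - [[0,0,0.05],[0,0,0],1]

```text
time: 1.82
eef_pos: [0.3509, -0.0189, 0.3173]
tcp_rot: [[0.182, -0.01, -0.983], [0.983, -0.004, 0.182], [-0.006, -1.0, 0.009]]
contact_force: [-0.2, -0.8, 1.4]
opening: 0.0877
```

```bash
python3 - <<'E'
from h import *
go((.388,-.01,.317),Rt(-.115))
E
```

```text
t 1.82 p [ 0.3509 -0.0189  0.3173] open 0.0877 F [-0.19 -0.8   1.42] q [-0.538, -0.218, 0.346, 2.125, 0.08, 1.234, 1.161]
 shift/15cm now-axes [ 0.103 -0.    -0.233]  after turn [ 0.087  0.002 -0.239]  turn/180 [-0.0029 -0.0215 -0.0017]
```

>>> apply_moves:
  series:
    - [[-0.2,0.1,-0.15],[0,0,0],1]
    - [[-0.2,0.1,-0.15],[0,0,0],1]
    - [[-0.2,0.15,-0.12],[0,0,0],1]
    - [[-0.2,0.15,-0.12],[0,0,0],1]
    - [[-0.2,0.15,-0.12],[0,0,0],1]

```text
time: 2.23
eef_pos: [0.4243, -0.181, 0.2239]
tcp_rot: [[0.169, 0.01, -0.986], [0.986, 0.003, 0.169], [0.004, -1.0, -0.01]]
contact_force: [0.8, 1.3, 0.9]
opening: 0.088
```

```bash
python3 - <<'E'
from h import *
go((.4945,-.2642,.15),Rt(-.165))
E
```

```text
t 2.23 p [ 0.4243 -0.181   0.2239] open 0.088 F [0.8  1.34 0.85] q [-0.359, 0.117, 0.694, 2.085, -0.099, 0.959, 1.789]
 shift/15cm now-axes [-0.47   0.496 -0.55 ]  after turn [-0.47   0.493 -0.553]  turn/180 [ 0.0031 -0.0015  0.0013]
```

>>> apply_moves:
  series:
    - [[-0.16,0.12,-0.18],[0.003,0,0.001],1]
    - [[-0.16,0.12,-0.18],[0,0,0],1]
    - [[-0.13,0.12,-0.15],[0,0,0],1]
    - [[-0.02,0.1,-0.03],[0,0,0],1]
    - [[0,0,0],[0,0,0],1]

```text
time: 2.65
eef_pos: [0.494, -0.2713, 0.1443]
tcp_rot: [[0.172, -0.007, -0.985], [0.985, -0.001, 0.172], [-0.003, -1.0, 0.006]]
contact_force: [-1.3, 0.7, 0.2]
opening: 0.0877
```

```bash
python3 - <<'E'
from h import *
go((.4945,-.2642,.15),Rt(-.165))
d=snap('wrist','w1')
print(proj(d,(.4918,-.2637,.051)),proj(d,(.6645,-.2919,.051)))
E
```

```text
t 2.65 p [ 0.494  -0.2713  0.1443] open 0.0877 F [-1.33  0.66  0.23] q [-0.114, 0.453, 0.656, 1.93, -0.348, 0.88, 2.118]
 shift/15cm now-axes [ 0.047 -0.038  0.005]  after turn [ 0.047 -0.038  0.005]  turn/180 [-0.002  -0.0024 -0.0008]
(np.float64(267.46422896942624), np.float64(186.58012839780747)) (np.float64(267.91630477007834), np.float64(357.4966321479801))
```

View pics/w1.png

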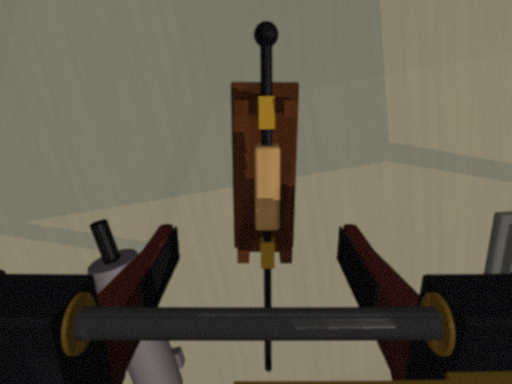

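>>> apply_moves:
  series:
    - [[0.05,0.1,0],[-0.002,-0.002,0],1]
    - [[0,0.18,0],[0,0,0],1]
    - [[0,0.16,0],[0,0,0],1]
    - [[0,0.05,0],[0,0,0],1]
    - [[0,0,0],[0,0,0],1]

```text
time: 3.12
eef_pos: [0.4974, -0.2593, 0.0748]
tcp_rot: [[0.162, 0.007, -0.987], [0.987, -0.001, 0.162], [0.0, -1.0, -0.007]]
contact_force: [0.2, -0.2, 0.7]
opening: 0.0877
```

```bash
python3 - <<'E'
from h import *
go((.4945,-.2642,.033),Rt(-.165))
E
```

```text
t 3.12 p [ 0.4974 -0.2593  0.0748] open 0.0877 F [ 0.19 -0.23  0.69] q [-0.07, 0.54, 0.578, 1.988, -0.438, 0.73, 2.182]
 shift/15cm now-axes [-0.035  0.279  0.016]  after turn [-0.035  0.279  0.014]  turn/180 [0.0024 0.0007 0.0001]
```

>>> apply_moves:
  series:
    - [[-0.03,0.1,0.015],[0.002,0,0],1]
    - [[0,0.1,0],[0,0,0],1]
    - [[0,0.06,0],[0,0,0],1]
    - [[0,0,0],[0,0,0],1]
    - [[0,0,0],[0,0,0],1]

```text
time: 3.53
eef_pos: [0.4972, -0.2633, 0.0387]
tcp_rot: [[0.16, 0.008, -0.987], [0.987, -0.001, 0.16], [0.001, -1.0, -0.008]]
contact_force: [0.4, 0.6, 0.7]
opening: 0.0875
```

```bash
python3 - <<'E'
from h import *
go((.4945,-.2642,.033),Rt(-.165))
E
```

```text
t 3.53 p [ 0.4972 -0.2633  0.0387] open 0.0875 F [0.39 0.64 0.72] q [-0.026, 0.596, 0.532, 1.998, -0.484, 0.665, 2.228]
 shift/15cm now-axes [-0.009  0.038  0.017]  after turn [-0.009  0.038  0.017]  turn/180 [0.0025 0.0015 0.0002]
```

>>> apply_moves:
  series:
    - [[-0.01,0.05,0.03],[0.002,0.001,0],1]
    - [[0,0,0],[0,0,0],0.3]
    - [[0,0,0],[0,0,0],0]
    - [[0,0,0],[0,0,0],0]
    - [[0,0,0],[0,0,0],0]
  squeeze: 45

```text
time: 3.95
eef_pos: [0.4932, -0.2652, 0.0327]
tcp_rot: [[0.164, 0.004, -0.987], [0.987, -0.001, 0.164], [0.0, -1.0, -0.004]]
contact_force: [0.6, -0.7, -0.2]
opening: 0.0644
```

>>> apply_moves:
  series:
    - [[0,0,0],[0,0,0],0]
    - [[0,0,0],[0,0,0],0]
    - [[0,0,0],[0,0,0],0]
    - [[0,0,0],[0,0,0],0]
    - [[0,0,0],[0,0,0],0]
  squeeze: 45

```text
time: 4.37
eef_pos: [0.4938, -0.2654, 0.0334]
tcp_rot: [[0.163, 0.005, -0.987], [0.987, -0.001, 0.163], [-0.0, -1.0, -0.006]]
contact_force: [0.1, 0.3, -0.2]
opening: 0.0315
```

```bash
python3 - <<'E'
from h import *
go((.4945,-.2642,.033),Rt(-.165)); print(env.state()['tcp_rot'].round(4).tolist())
E
```

```text
t 4.37 p [ 0.4938 -0.2654  0.0334] open 0.0315 F [ 0.14  0.25 -0.2 ] q [-0.018, 0.603, 0.527, 2.003, -0.489, 0.656, 2.234]
 shift/15cm now-axes [ 0.008  0.003 -0.003]  after turn [ 0.008  0.003 -0.003]  turn/180 [ 0.0018  0.0002 -0.    ]
[[0.1635, 0.0054, -0.9865], [0.9865, -0.001, 0.1635], [-0.0001, -1.0, -0.0055]]
```

>>> apply_moves:
  series:
    - [[0,0,0],[0,0,0],0]
    - [[0,0,0],[0,0,0],0]
    - [[0,0,0],[0,0,0],0]
    - [[0,0,0],[0,0,0],0]
    - [[0,-0.05,0],[0,0,0],0]
  squeeze: 45

```text
time: 4.78
eef_pos: [0.4929, -0.2647, 0.0401]
tcp_rot: [[0.163, 0.003, -0.987], [0.987, -0.0, 0.163], [0.0, -1.0, -0.003]]
contact_force: [-0.8, 0.4, -1.1]
opening: 0.0197
```

```bash
python3 - <<'E'
from h import *
go((.47,-.2602,.2),Rt(-.165)); print(env.state()['tcp_rot'].round(4).tolist())
E
```

```text
t 4.78 p [ 0.4929 -0.2647  0.0401] open 0.0197 F [-0.8   0.41 -1.12] q [-0.026, 0.592, 0.537, 2.002, -0.48, 0.67, 2.226]
 shift/15cm now-axes [ 0.005 -1.067  0.152]  after turn [ 0.004 -1.066  0.156]  turn/180 [0.001  0.0003 0.0002]
[[0.1632, 0.0033, -0.9866], [0.9866, -0.0001, 0.1632], [0.0005, -1.0, -0.0033]]
```

>>> apply_moves:
  series:
    - [[0,-0.15,0],[0,0,0],0]
    - [[0,-0.22,0.03],[0,0,0],0]
    - [[0,-0.22,0.06],[0,0,0],0]
    - [[0,-0.22,0.06],[0,0,0],0]
    - [[0,-0.22,0.06],[0,0,0],0]

```text
time: 5.2
eef_pos: [0.4573, -0.2576, 0.1956]
tcp_rot: [[0.163, -0.011, -0.987], [0.987, 0.003, 0.163], [0.001, -1.0, 0.011]]
contact_force: [0.9, 0.5, -0.8]
opening: 0.0196
```

>>> apply_moves:
  series:
    - [[0,-0.2,0.1],[0,0,0],0]
    - [[0,-0.2,0.1],[0,0,0],0]
    - [[0,-0.2,0.1],[0,0,0],0]
    - [[0,-0.1,0.1],[0,0,0],0]
    - [[0,0,0],[0,0,0],0]

```text
time: 5.62
eef_pos: [0.3952, -0.2508, 0.3128]
tcp_rot: [[0.168, -0.002, -0.986], [0.986, 0.003, 0.168], [0.002, -1.0, 0.002]]
contact_force: [-0.7, -0.2, -1.7]
opening: 0.0197
```

```bash
python3 - <<'E'
from h import *
go((.377,-.01,.310),Rt(-.115)); print(env.state()['tcp_rot'].round(4).tolist())
snap('side','side1');snap('top','top1')
E
```

```text
t 5.62 p [ 0.3952 -0.2508  0.3128] open 0.0197 F [-0.71 -0.21 -1.75] q [-0.321, 0.022, 0.785, 1.948, -0.018, 1.181, 1.874]
 shift/15cm now-axes [1.562 0.023 0.389]  after turn [1.581 0.019 0.304]  turn/180 [-0.0007 -0.0171  0.0007]
[[0.168, -0.002, -0.9858], [0.9858, 0.0025, 0.168], [0.0021, -1.0, 0.0024]]
```

View pics/side1.png

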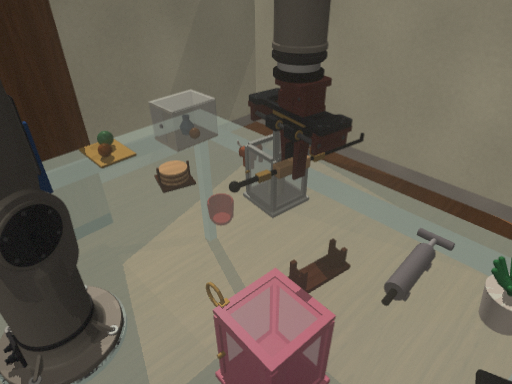

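View pics/top1.png

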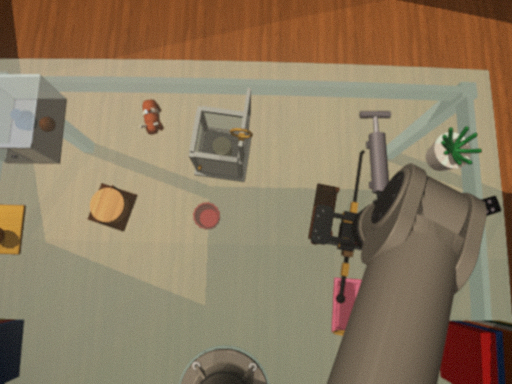

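The pole is in the gripper and the rest is empty. In the side view the ball is at (234,187) and the hook near (363,136). In the top view the tip is at (361,153) and the ball at (341,297). Next I'll triangulate them.

```bash
cat >> h.py <<'E'
def tri(t,a,s,b):
    o1,o2=t['origin'],s['origin'];r1=ray(t,*a);r2=ray(s,*b)
    x=np.linalg.lstsq(np.stack([r1,-r2],1),o2-o1,rcond=None)[0];p,q=o1+x[0]*r1,o2+x[1]*r2
    return ((p+q)/2).round(4),np.linalg.norm(p-q).round(4)
E
python3 - <<'E'
from h import *
crop('side1',225,120,375,200,5,'s1c');crop('top1',325,140,375,310,4,'t1c')
s=env.state();R=s['tcp_rot'];g=s['eef_pos']-.019*R[:,1];print('grasp',g,'pred tip',g-R[:,2]*.1735)
t=load('top1');sd=load('side1')
print(proj(t,g-R[:,2]*.1735),proj(sd,g-R[:,2]*.1735),proj(t,g+R[:,2]*.1255),proj(sd,g+R[:,2]*.1255))
E
```

```text
grasp [ 0.3968274  -0.24975924  0.32944864] pred tip [ 0.56792351 -0.27853125  0.32871114]
(np.float64(360.2890213612367), np.float64(152.20841583279162)) (np.float64(360.93418120637995), np.float64(138.367697846077)) (np.float64(339.0702171836423), np.float64(301.83185485121703)) (np.float64(230.27774862797833), np.float64(187.23868303422387))
```

View pics/s1c.png

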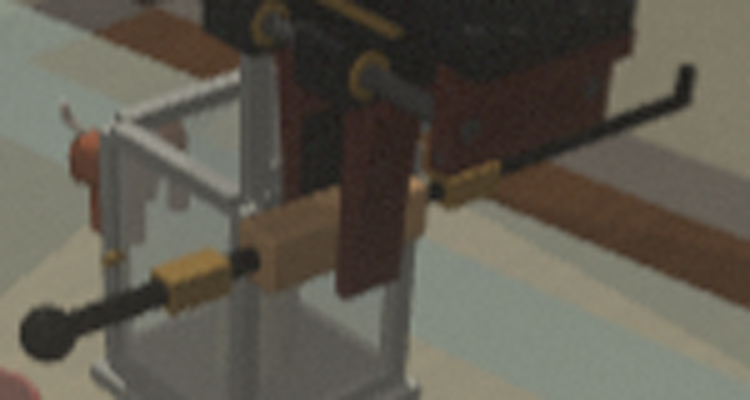

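View pics/t1c.png

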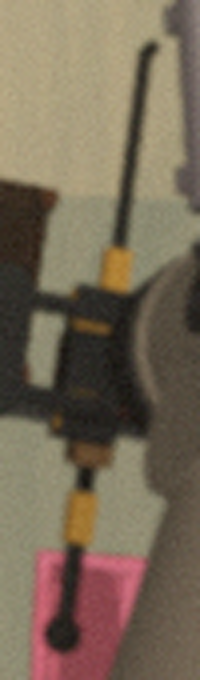

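>>> apply_moves:
  series:
    - [[0.1,0,0.1],[0,-0.017,0],0]
    - [[0.22,0,0.06],[0,0,0],0]
    - [[0.22,0,0.05],[0,0,0],0]
    - [[0.22,0,0.05],[0,0,0],0]
    - [[0.22,0,0.05],[0,0,0],0]

```text
time: 6.13
eef_pos: [0.367, -0.0973, 0.3047]
tcp_rot: [[0.122, -0.013, -0.992], [0.993, -0.004, 0.122], [-0.005, -1.0, 0.013]]
contact_force: [0.6, 0.1, -2.1]
opening: 0.0199
```

```bash
python3 - <<'E'
from h import *
go((.383,-.0097,.310),Rt(-.115))
E
```

```text
t 6.13 p [ 0.367  -0.0973  0.3047] open 0.0199 F [ 0.62  0.14 -2.12] q [-0.479, -0.166, 0.509, 2.105, 0.091, 1.197, 1.439]
 shift/15cm now-axes [ 0.592 -0.039 -0.034]  after turn [ 0.592 -0.035 -0.039]  turn/180 [-0.0041 -0.0023 -0.0016]
```

>>> apply_moves:
  series:
    - [[0.18,-0.02,-0.01],[-0.004,-0.002,-0.0015],0]
    - [[0.18,-0.01,-0.01],[0,0,0],0]
    - [[0.16,0,-0.01],[0,0,0],0]
    - [[0.05,0,0],[0,0,0],0]
    - [[0,0,0],[0,0,0],0]

```text
time: 6.55
eef_pos: [0.3786, -0.0006, 0.3011]
tcp_rot: [[0.103, -0.015, -0.995], [0.995, -0.002, 0.103], [-0.004, -1.0, 0.015]]
contact_force: [0.5, 0.2, -0.9]
opening: 0.0199
```

```bash
python3 - <<'E'
from h import *
go((.383,-.0097,.310),Rt(-.115))
snap('side','side2');snap('top','top2')
crop('side2',230,60,330,170,5,'s2c');crop('top2',190,80,290,250,4,'t2c')
s=env.state();R=s['tcp_rot'];g=s['eef_pos']-.019*R[:,1];print('pred tip',g-R[:,2]*.175)
E
```

```text
t 6.55 p [ 0.3786 -0.0006  0.3011] open 0.0199 F [ 0.49  0.24 -0.9 ] q [-0.567, -0.138, 0.366, 2.103, 0.052, 1.183, 1.243]
 shift/15cm now-axes [-0.058 -0.059 -0.035]  after turn [-0.057 -0.059 -0.036]  turn/180 [-0.0048  0.0037 -0.0013]
pred tip [ 0.55270007 -0.02102528  0.31777354]
```

View pics/s2c.png

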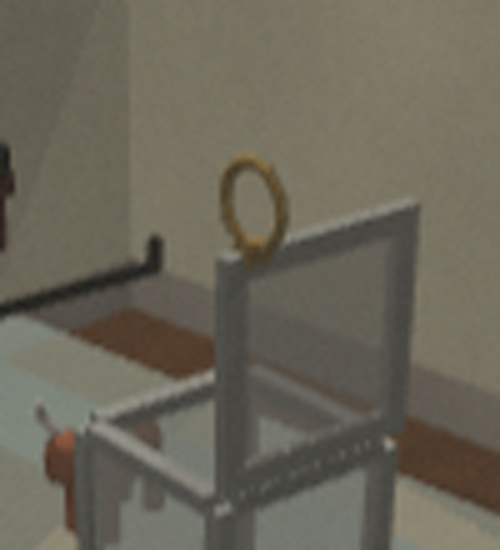

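View pics/t2c.png

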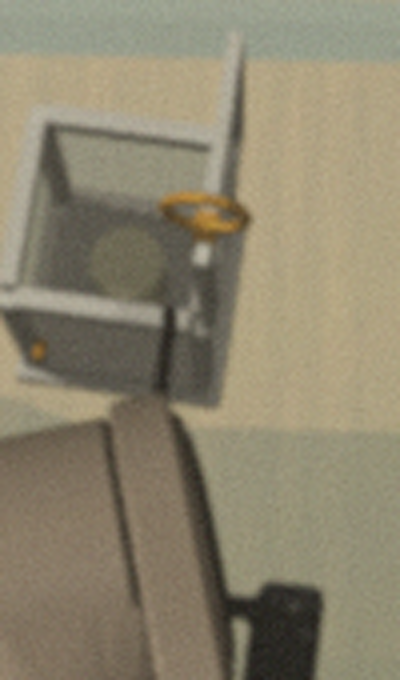

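The side crop shows the hook bend at (153,268) and the ring centre at (254,208). In the top crop the tip is at (169,312) and the ring at (204,216). The hook is still short of the ring and below it.

```bash
python3 - <<'E'
from h import *
t=load('top2');s=load('side2')
print('tip',tri(t,(190+169/4-.5,80+315/4-.5),s,(230+153/5-.5,60+268/5-.5)))
print('ring',tri(t,(190+204/4-.5,80+214/4-.5),s,(230+254/5-.5,60+208/5-.5)))
# expected ring pixels
for z in (.334,.337): print(proj(t,(.6014,-.035,z)),proj(s,(.6014,-.035,z)))
E
```

```text
tip (array([ 0.5525, -0.017 ,  0.3126]), np.float64(0.0026))
ring (array([ 0.6009, -0.0351,  0.3338]), np.float64(0.0006))
(np.float64(240.55171406658485), np.float64(132.62754293079118)) (np.float64(280.29637217995867), np.float64(100.97407399747925))
(np.float64(240.53222191353368), np.float64(132.1249793370144)) (np.float64(280.3276804557295), np.float64(99.76433264020655))
```

>>> apply_moves:
  series:
    - [[-0.05,-0.06,0],[-0.005,0.003,-0.001],0]
    - [[0,-0.02,0],[0,0,0],0]
    - [[0,0,0],[0,0,0],0]
    - [[0,0,0],[0,0,0],0]
    - [[0,0,0],[0,0,0],0]

```text
time: 7.07
eef_pos: [0.3773, -0.016, 0.3141]
tcp_rot: [[0.126, 0.001, -0.992], [0.992, -0.001, 0.126], [-0.001, -1.0, -0.001]]
contact_force: [0.1, -0.6, -0.8]
opening: 0.0197
```

```bash
python3 - <<'E'
from h import *
go((.3885,-.0103,.312),Rt(-.115))
s=env.state();R=s['tcp_rot'];g=s['eef_pos']-.019*R[:,1];print('pred tip',g-R[:,2]*.175)
snap('side','side3');snap('top','top3')
crop('side3',230,60,330,170,5,'s3c');crop('top3',190,80,290,200,5,'t3c')
go((.3885,-.0103,.312),Rt(-.115))
E
```

```text
t 7.07 p [ 0.3773 -0.016   0.3141] open 0.0197 F [ 0.09 -0.56 -0.85] q [-0.551, -0.167, 0.378, 2.094, 0.067, 1.203, 1.242]
 shift/15cm now-axes [ 0.047  0.014 -0.069]  after turn [ 0.047  0.014 -0.07 ]  turn/180 [ 0.0004 -0.0035 -0.0002]
pred tip [ 0.55091553 -0.03802447  0.33335264]
t 7.17 p [ 0.3773 -0.0158  0.314 ] open 0.0197 F [-0.12 -0.53 -0.53] q [-0.552, -0.167, 0.377, 2.094, 0.067, 1.203, 1.242]
 shift/15cm now-axes [ 0.046  0.013 -0.07 ]  after turn [ 0.045  0.013 -0.07 ]  turn/180 [ 0.0003 -0.0033 -0.0003]
```

View pics/s3c.png

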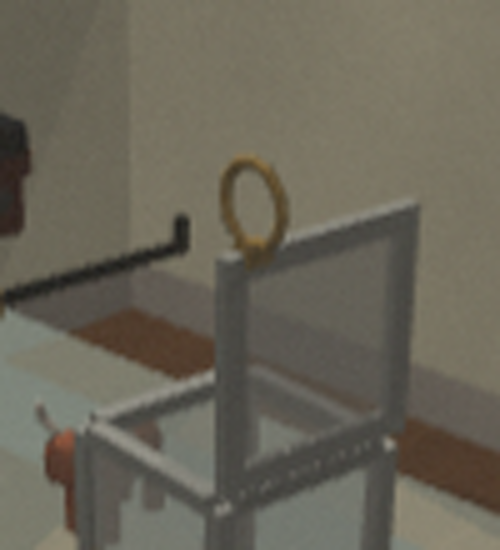

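View pics/t3c.png

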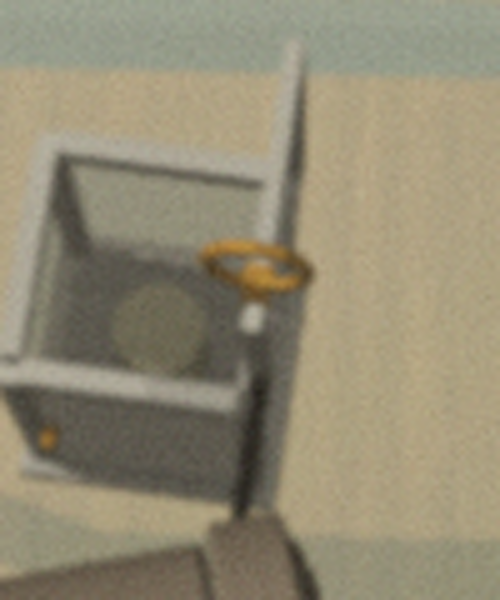

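```bash
python3 - <<'E'
from h import *
t=load('top3');s=load('side3')
a=(190+257/5-.5,80+368/5-.5);b=(230+181/5-.5,60+246/5-.5)
print('tip',tri(t,a,s,b)); P=(.551,-.038,.3333);print(a,proj(t,P),b,proj(s,P))
crop('top3',215,120,260,190,8,'t3d')
E
```

```text
tip (array([ 0.5575, -0.0341,  0.3274]), np.float64(0.0077))
(240.9, 153.1) (np.float64(241.45297212444257), np.float64(156.86962509763475)) (265.7, 108.7) (np.float64(266.5699625669612), np.float64(107.06948694218262))
```

View pics/t3d.png

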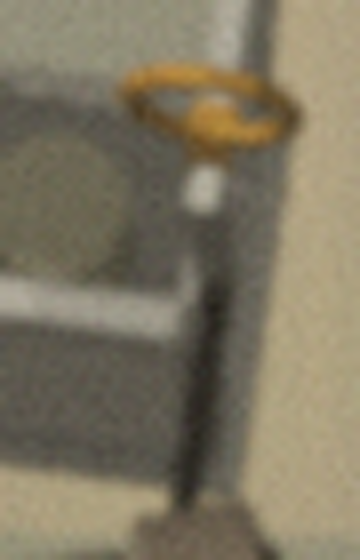

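>>> apply_moves:
  series:
    - [[0.045,0,0],[0,-0.003,0],0]
    - [[0,0,-0.05],[0,0,0],0]
    - [[0,0,-0.05],[0,0,0],0]
    - [[0,0,-0.05],[0,0,0],0]
    - [[0,0,0],[0,0,0],0]

```text
time: 7.58
eef_pos: [0.403, -0.0106, 0.3139]
tcp_rot: [[0.113, 0.002, -0.994], [0.994, -0.001, 0.113], [-0.001, -1.0, -0.002]]
contact_force: [0.8, -0.2, -0.3]
opening: 0.0196
```

```bash
cat >> h.py <<'E'
EX=np.array([.9934,-.1148,0]);EY=np.array([.1148,.9934,0]);H=np.array([.6016,-.0374,.185])
def tip():
    s=env.state();R=s['tcp_rot'];g=s['eef_pos']-.019*R[:,1];p=g-R[:,2]*.175-np.array([0,0,.004]);d=p-H
    print('tip',p.round(4),'local from hinge: x %.4f y %.4f z %.4f r %.4f ang %.3f'%(d@EX,d@EY,d[2],np.hypot(d@EY,d[2]),np.arctan2(d[2],d@EY)))
E
python3 - <<'E'
from h import *
tip();go((.4445,-.0167,.3135),Rt(-.115))
snap('side','side4')
crop('side4',230,60,330,170,5,'s4c')
E
```

```text
tip [ 0.5769 -0.0303  0.3292] local from hinge: x -0.0254 y 0.0042 z 0.1442 r 0.1443 ang 1.542
t 7.58 p [ 0.403  -0.0106  0.3139] open 0.0196 F [ 0.76 -0.17 -0.26] q [-0.556, -0.111, 0.396, 2.052, 0.047, 1.191, 1.277]
 shift/15cm now-axes [-0.009  0.003 -0.279]  after turn [-0.009  0.003 -0.279]  turn/180 [ 0.0005  0.0006 -0.0002]
```

View pics/s4c.png

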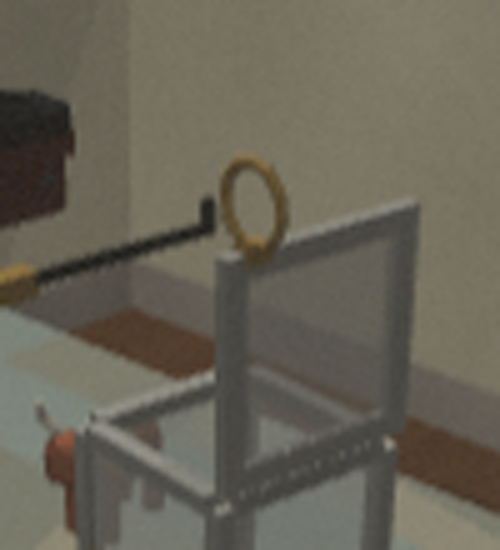

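```bash
python3 - <<'E'
from h import *
s=load('side4')
def c(P):
    u,v=proj(s,P);return ((u+.5-230)*5,(v+.5-60)*5)
p=np.array([.5769,-.0303,.3292]);print(c(p),c(p+.0254*EX),c(p+.0254*EX-.005*EY),c((.6009,-.0351,.3338)))
E
```

```text
(np.float64(211.63641827578402), np.float64(227.71550780405065)) (np.float64(252.01516230889666), np.float64(215.70186927175052)) (np.float64(258.86295588116013), np.float64(218.55147700841934)) (np.float64(253.4236611317442), np.float64(208.08602324320395))
```

>>> apply_moves:
  series:
    - [[-0.012,0,-0.06],[0,0,0],0]
    - [[0,0,-0.06],[0,0,0],0]
    - [[0,0,-0.06],[0,0,0],0]
    - [[0,0,-0.05],[0,0,0],0]
    - [[0,0,-0.02],[0,0,0],0]

```text
time: 8.05
eef_pos: [0.4431, -0.0174, 0.3135]
tcp_rot: [[0.113, 0.0, -0.994], [0.994, -0.002, 0.113], [-0.001, -1.0, -0.001]]
contact_force: [0.3, -0.0, -0.9]
opening: 0.0203
```

```bash
python3 - <<'E'
from h import *
tip();go((.4445,-.0167,.3135),Rt(-.115))
snap('side','side5');snap('top','top5')
crop('side5',230,60,330,170,5,'s5c');crop('top5',200,90,280,190,5,'t5c')
E
```

```text
tip [ 0.617  -0.0372  0.3286] local from hinge: x 0.0153 y 0.0020 z 0.1436 r 0.1436 ang 1.557
t 8.05 p [ 0.4431 -0.0174  0.3135] open 0.0203 F [ 0.32 -0.01 -0.94] q [-0.541, -0.023, 0.437, 1.981, 0.012, 1.181, 1.349]
 shift/15cm now-axes [ 0.006 -0.    -0.009]  after turn [ 0.006 -0.    -0.009]  turn/180 [ 0.0002  0.0005 -0.0005]
```

View pics/s5c.png

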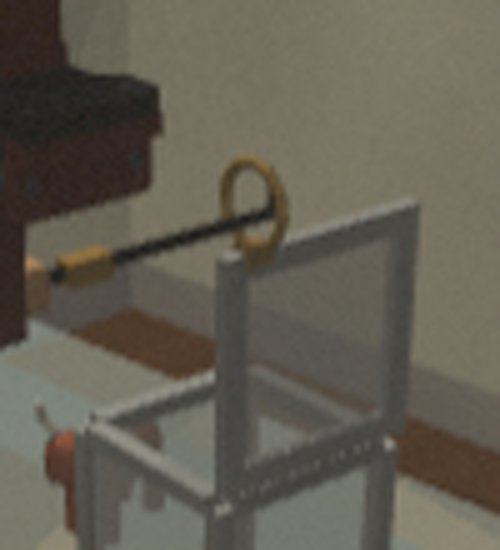

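View pics/t5c.png

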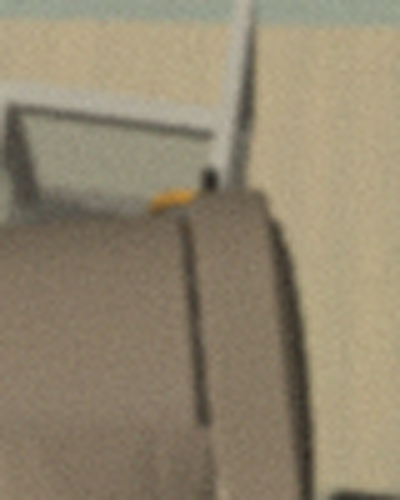

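The hook is through the ring: in the side crop the rod crosses the hole and the bend is at (270,210). In the top crop the hook tip shows beyond the ring at (209,180). I'll keep the rod on the inner side of the hole, which leaves less play when the flap's weight takes over.

>>> apply_moves:
  series:
    - [[0.034,0.01,-0.01],[0,0,0],0]
    - [[0.034,0.01,-0.005],[0,0,0],0]
    - [[0.034,0.01,0],[0,0,0],0]
    - [[0.034,0.01,0],[0,0,0],0]
    - [[0.034,0.01,0],[0,0,0],0]
  squeeze: 55

```text
time: 8.57
eef_pos: [0.4479, 0.0094, 0.3057]
tcp_rot: [[0.115, 0.001, -0.993], [0.993, -0.001, 0.115], [-0.001, -1.0, -0.001]]
contact_force: [-0.3, 0.2, -0.4]
opening: 0.0193
```

```bash
cat >> h.py <<'E'
def ct(yt=None,zt=None,th=None,r=None):
    s=env.state();R=s['tcp_rot'];g=s['eef_pos']-.019*R[:,1];p=g-R[:,2]*.175-np.array([0,0,.004]);d=p-H
    y=d@EY+.0035;z=d[2]+.002
    print('t %.2f x %.4f y %.4f z %.4f r %.4f ang %.3f'%(s['time'],d@EX,y,z,np.hypot(y,z),np.arctan2(z,y)),'F',s['contact_force'].round(2),'turnfix/180',(Ro.from_matrix(R.T@Rt(-.115)).as_rotvec()/np.pi).round(4),'q',s['q'].round(2).tolist())
    if th is not None:
        yt,zt=r*np.cos(th),r*np.sin(th)
        print('  toolx share total %.3f  tooly share total %.3f toolz %.3f'%((yt-y)/.15,-(zt-z)/.15,-(.018-d@EX)/.15))
E
python3 - <<'E'
from h import *
ct(th=1.2,r=.1415)
snap('side','side6')
crop('side6',230,60,330,170,5,'s6c')
E
```

```text
t 8.57 x 0.0169 y 0.0324 z 0.1379 r 0.1417 ang 1.340 F [-0.3   0.17 -0.35] turnfix/180 [ 0.0004  0.     -0.0002] q [-0.57, -0.0, 0.41, 1.98, 0.0, 1.16, 1.3]
  toolx share total 0.126  tooly share total 0.040 toolz -0.007
```

View pics/s6c.png

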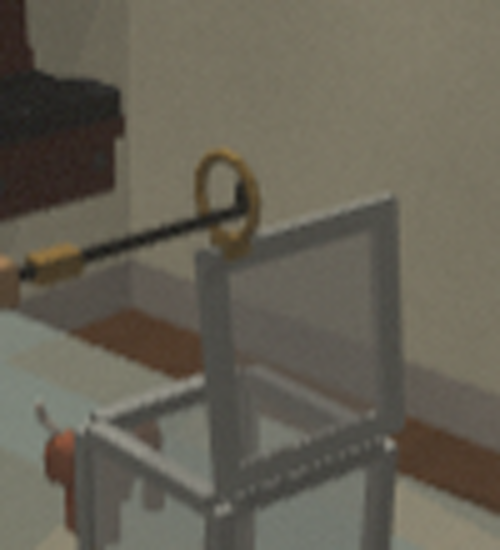

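The flap is following: the ring is now centred at (228,200) with the hook tip visible inside it at (242,195). I'll carry on.

>>> apply_moves:
  series:
    - [[0.031,0.01,0],[0,0,0],0]
    - [[0.031,0.01,0],[0,0,0],0]
    - [[0.03,0.01,0],[0,0,0],0]
    - [[0.03,0.01,0],[0,0,0],0]
    - [[0,0,0],[0,0,0],0]

```text
time: 9.03
eef_pos: [0.4494, 0.0316, 0.2984]
tcp_rot: [[0.111, -0.0, -0.994], [0.994, -0.001, 0.111], [-0.001, -1.0, 0.0]]
contact_force: [-0.8, -0.5, -1.3]
opening: 0.0196
```

```bash
python3 - <<'E'
from h import *
ct(th=1.05,r=.1415)
snap('side','side7')
crop('side7',220,60,320,170,5,'s7c')
E
```

```text
t 9.03 x 0.0159 y 0.0552 z 0.1304 r 0.1416 ang 1.170 F [-0.83 -0.52 -1.28] turnfix/180 [-0.0001  0.0011 -0.0002] q [-0.59, 0.01, 0.39, 1.99, -0.0, 1.15, 1.26]
  toolx share total 0.101  tooly share total 0.051 toolz -0.014
```

View pics/s7c.png

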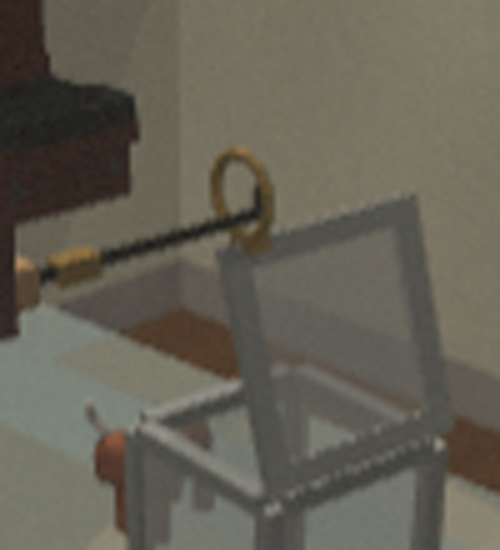

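>>> apply_moves:
  series:
    - [[0.025,0.012,-0.014],[0,0,0],0]
    - [[0.025,0.013,0],[0,0,0],0]
    - [[0.025,0.013,0],[0,0,0],0]
    - [[0.025,0.013,0],[0,0,0],0]
    - [[0,0,0],[0,0,0],0]

```text
time: 9.5
eef_pos: [0.4535, 0.047, 0.2901]
tcp_rot: [[0.113, -0.0, -0.994], [0.994, -0.001, 0.113], [-0.001, -1.0, 0.0]]
contact_force: [0.3, 0.6, -0.6]
opening: 0.0196
```

```bash
python3 - <<'E'
from h import *
ct(th=.97,r=.1415)
E
```

```text
t 9.50 x 0.0182 y 0.0707 z 0.1221 r 0.1411 ang 1.046 F [ 0.33  0.61 -0.65] turnfix/180 [-0.0001  0.0007 -0.0002] q [-0.6, 0.03, 0.38, 1.99, -0.01, 1.13, 1.24]
  toolx share total 0.062  tooly share total 0.036 toolz 0.002
```

>>> apply_moves:
  series:
    - [[0.012,0.007,0],[0,0,0],0]
    - [[0.012,0.007,0],[0,0,0],0]
    - [[0.012,0.007,0],[0,0,0],0]
    - [[0.012,0.007,0],[0,0,0],0]
    - [[0.012,0.007,0],[0,0,0],0]

```text
time: 9.92
eef_pos: [0.4547, 0.0564, 0.2844]
tcp_rot: [[0.113, -0.0, -0.994], [0.994, -0.001, 0.113], [-0.001, -1.0, 0.0]]
contact_force: [0.1, 0.5, -2.1]
opening: 0.0196
```

```bash
python3 - <<'E'
from h import *
ct(th=.9,r=.1415)
snap('side','side8')
crop('side8',220,60,320,170,5,'s8c')
E
```

```text
t 9.92 x 0.0183 y 0.0801 z 0.1164 r 0.1413 ang 0.968 F [ 0.07  0.54 -2.08] turnfix/180 [-0.      0.0006 -0.0003] q [-0.61, 0.04, 0.37, 1.99, -0.02, 1.11, 1.22]
  toolx share total 0.052  tooly share total 0.037 toolz 0.002
```

View pics/s8c.png

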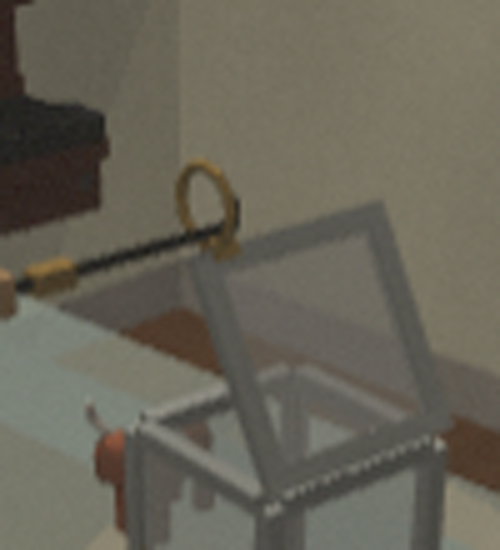

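>>> apply_moves:
  series:
    - [[0.01,0.007,0],[0,0,0],0]
    - [[0.01,0.007,0],[0,0,0],0]
    - [[0.01,0.007,0],[0,0,0],0]
    - [[0.01,0.008,0],[0,0,0],0]
    - [[0.01,0.008,0],[0,0,0],0]

```text
time: 10.38
eef_pos: [0.4555, 0.0647, 0.2782]
tcp_rot: [[0.113, -0.0, -0.994], [0.994, -0.001, 0.113], [-0.001, -1.0, 0.0]]
contact_force: [0.7, 0.5, -0.4]
opening: 0.0193
```

```bash
python3 - <<'E'
from h import *
ct(th=.84,r=.1415)
snap('side','side9')
crop('side9',220,60,320,170,5,'s9c')
E
```

```text
t 10.38 x 0.0182 y 0.0885 z 0.1102 r 0.1414 ang 0.894 F [ 0.74  0.47 -0.4 ] turnfix/180 [-0.0001  0.0006 -0.0002] q [-0.62, 0.05, 0.36, 2.0, -0.02, 1.1, 1.21]
  toolx share total 0.039  tooly share total 0.032 toolz 0.001
```

View pics/s9c.png

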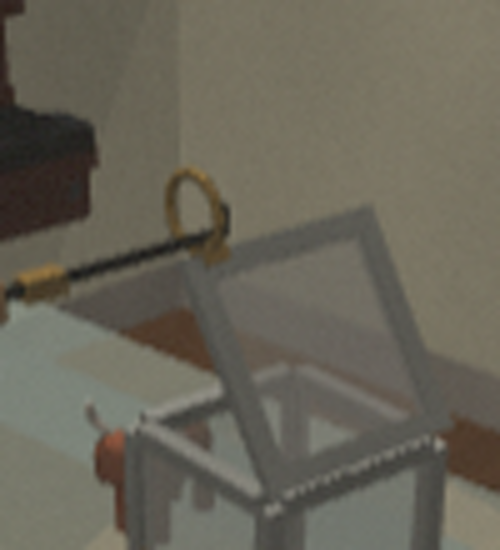

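>>> apply_moves:
  series:
    - [[0.008,0.006,0],[0,0,0],0]
    - [[0.008,0.006,0],[0,0,0],0]
    - [[0.008,0.006,0],[0,0,0],0]
    - [[0.008,0.006,0],[0,0,0],0]
    - [[0.008,0.006,0],[0,0,0],0]

```text
time: 10.85
eef_pos: [0.456, 0.0714, 0.273]
tcp_rot: [[0.113, -0.001, -0.994], [0.994, -0.001, 0.113], [-0.001, -1.0, 0.001]]
contact_force: [-1.0, 0.6, -0.9]
opening: 0.0196
```

```bash
python3 - <<'E'
from h import *
ct(th=.78,r=.1415)
snap('side','side10')
crop('side10',220,60,320,170,5,'s10c')
E
```

```text
t 10.85 x 0.0179 y 0.0952 z 0.1048 r 0.1416 ang 0.833 F [-0.99  0.58 -0.86] turnfix/180 [-0.0003  0.0006 -0.0003] q [-0.63, 0.06, 0.36, 2.0, -0.02, 1.09, 1.2]
  toolx share total 0.036  tooly share total 0.035 toolz -0.000
```

View pics/s10c.png

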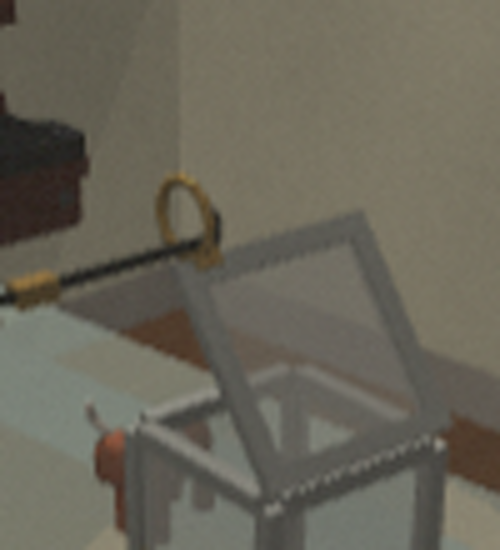

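>>> apply_moves:
  series:
    - [[0.007,0.006,0],[0,0,0],0]
    - [[0.007,0.006,0],[0,0,0],0]
    - [[0.007,0.006,0],[0,0,0],0]
    - [[0.007,0.006,0],[0,0,0],0]
    - [[0.007,0.006,0],[0,0,0],0]

```text
time: 11.32
eef_pos: [0.4566, 0.0773, 0.2679]
tcp_rot: [[0.113, -0.001, -0.994], [0.994, -0.001, 0.113], [-0.001, -1.0, 0.001]]
contact_force: [0.1, 0.3, -1.1]
opening: 0.0199
```

```bash
python3 - <<'E'
from h import *
ct(th=.72,r=.1415)
snap('side','side11')
crop('side11',220,60,320,170,5,'s11c')
E
```

```text
t 11.32 x 0.0178 y 0.1011 z 0.0998 r 0.1421 ang 0.778 F [ 0.07  0.27 -1.06] turnfix/180 [-0.0003  0.0006 -0.0003] q [-0.63, 0.07, 0.35, 2.0, -0.03, 1.08, 1.19]
  toolx share total 0.035  tooly share total 0.043 toolz -0.001
```

View pics/s11c.png

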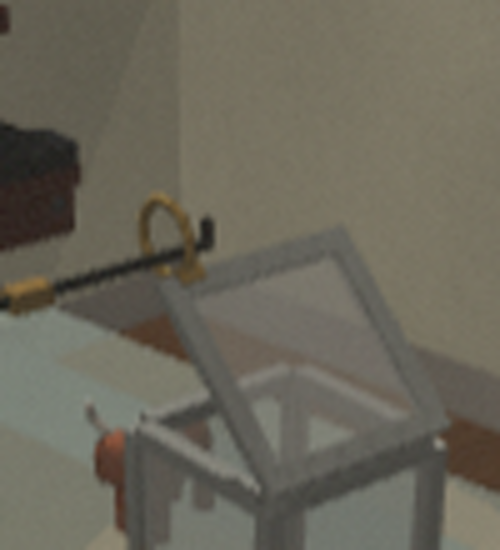

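>>> apply_moves:
  series:
    - [[0,0,0],[0,0,0],0]
    - [[0,0,0],[0,0,0],0]
    - [[0.006,0.006,0],[0,0,0],0]
    - [[0.006,0.006,0],[0,0,0],0]
    - [[0.006,0.006,0],[0,0,0],0]

```text
time: 11.78
eef_pos: [0.4569, 0.0803, 0.265]
tcp_rot: [[0.113, -0.001, -0.994], [0.994, -0.001, 0.113], [-0.001, -1.0, 0.001]]
contact_force: [-1.0, 0.1, -0.8]
opening: 0.02
```

```bash
python3 - <<'E'
from h import *
ct(th=.65,r=.143)
snap('side','side12')
crop('side12',220,60,320,170,5,'s12c')
E
```

```text
t 11.78 x 0.0178 y 0.1042 z 0.0968 r 0.1422 ang 0.748 F [-0.95  0.09 -0.84] turnfix/180 [-0.0003  0.0007 -0.0003] q [-0.64, 0.07, 0.35, 2.01, -0.03, 1.07, 1.18]
  toolx share total 0.064  tooly share total 0.068 toolz -0.001
```

View pics/s12c.png

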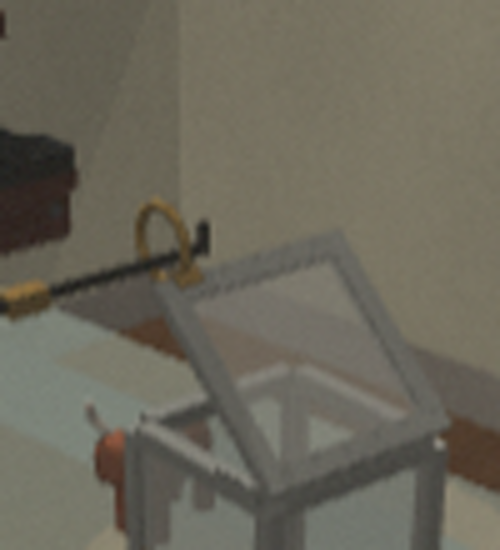

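>>> apply_moves:
  series:
    - [[0.012,0.013,0],[0,0,0],0]
    - [[0.012,0.013,0],[0,0,0],0]
    - [[0.012,0.014,0],[0,0,0],0]
    - [[0.012,0.014,0],[0,0,0],0]
    - [[0.012,0.014,0],[0,0,0],0]

```text
time: 12.25
eef_pos: [0.4581, 0.0902, 0.2538]
tcp_rot: [[0.113, -0.001, -0.994], [0.994, -0.001, 0.113], [-0.001, -1.0, 0.001]]
contact_force: [-0.3, -0.0, -0.7]
opening: 0.0197
```

```bash
python3 - <<'E'
from h import *
ct(th=.52,r=.145)
snap('side','side13')
crop('side13',220,60,320,170,5,'s13c')
E
```

```text
t 12.25 x 0.0178 y 0.1142 z 0.0856 r 0.1427 ang 0.644 F [-0.32 -0.01 -0.73] turnfix/180 [-0.0003  0.0007 -0.0002] q [-0.65, 0.09, 0.34, 2.01, -0.03, 1.04, 1.17]
  toolx share total 0.078  tooly share total 0.091 toolz -0.001
```

View pics/s13c.png

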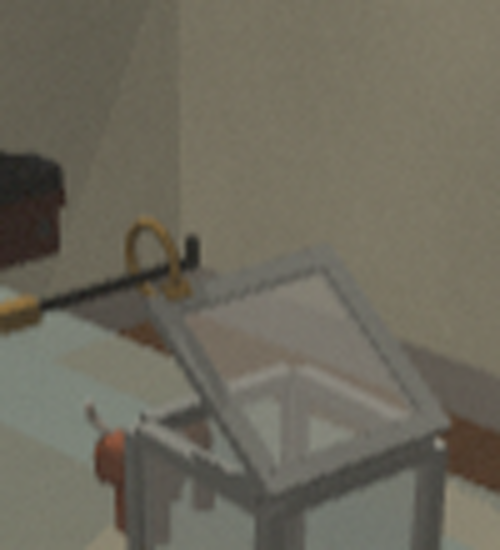

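>>> apply_moves:
  series:
    - [[0.015,0.018,0],[0,0,0],0]
    - [[0.015,0.018,0],[0,0,0],0]
    - [[0.015,0.018,0],[0,0,0],0]
    - [[0.015,0.018,0],[0,0,0],0]
    - [[0.015,0.018,0],[0,0,0],0]

```text
time: 12.72
eef_pos: [0.4593, 0.1027, 0.2386]
tcp_rot: [[0.112, -0.001, -0.994], [0.994, -0.001, 0.112], [-0.001, -1.0, 0.001]]
contact_force: [0.9, 0.6, -1.4]
opening: 0.0198
```

```bash
python3 - <<'E'
from h import *
ct(th=.4,r=.147)
E
```

```text
t 12.72 x 0.0176 y 0.1268 z 0.0704 r 0.1450 ang 0.507 F [ 0.93  0.55 -1.36] turnfix/180 [-0.0004  0.0008 -0.0003] q [-0.66, 0.12, 0.33, 2.02, -0.04, 1.01, 1.16]
  toolx share total 0.057  tooly share total 0.088 toolz -0.003
```

>>> apply_moves:
  series:
    - [[0.011,0.017,0],[0,0,0],0]
    - [[0.011,0.017,0],[0,0,0],0]
    - [[0.011,0.018,0],[0,0,0],0]
    - [[0.011,0.018,0],[0,0,0],0]
    - [[0.011,0.018,0],[0,0,0],0]

```text
time: 13.13
eef_pos: [0.4603, 0.112, 0.2238]
tcp_rot: [[0.112, -0.002, -0.994], [0.994, -0.001, 0.112], [-0.001, -1.0, 0.002]]
contact_force: [-1.2, -0.8, -1.8]
opening: 0.0197
```

```bash
python3 - <<'E'
from h import *
ct(th=.26,r=.149)
snap('side','side14')
crop('side14',210,60,310,170,5,'s14c')
E
```

```text
t 13.13 x 0.0175 y 0.1362 z 0.0555 r 0.1471 ang 0.387 F [-1.23 -0.78 -1.84] turnfix/180 [-0.0005  0.0009 -0.0004] q [-0.66, 0.14, 0.32, 2.04, -0.05, 0.98, 1.15]
  toolx share total 0.052  tooly share total 0.115 toolz -0.004
```

View pics/s14c.png

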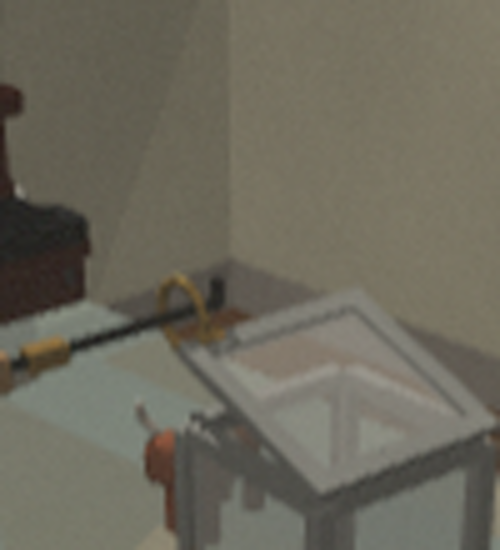

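The rod is still in the ring at (183,305), with the bend past it at (217,297). The flap hangs at about 0.35 rad.

>>> apply_moves:
  series:
    - [[0.009,0.02,0],[0,0,0],0]
    - [[0.009,0.02,0],[0,0,0],0]
    - [[0.009,0.02,0],[0,0,0],0]
    - [[0.008,0.02,0],[0,0,0],0]
    - [[0.008,0.02,0],[0,0,0],0]

```text
time: 13.6
eef_pos: [0.461, 0.1192, 0.2071]
tcp_rot: [[0.112, -0.002, -0.994], [0.994, -0.001, 0.112], [-0.001, -1.0, 0.002]]
contact_force: [0.2, 0.3, -0.5]
opening: 0.0197
```

>>> apply_moves:
  series:
    - [[0.005,0.018,0],[0,0,0],0]
    - [[0.005,0.018,0],[0,0,0],0]
    - [[0.004,0.018,0],[0,0,0],0]
    - [[0.003,0.018,0],[0,0,0],0]
    - [[0,0,0],[0,0,0],0]

```text
time: 14.02
eef_pos: [0.461, 0.1221, 0.1944]
tcp_rot: [[0.111, -0.003, -0.994], [0.994, -0.001, 0.111], [-0.002, -1.0, 0.002]]
contact_force: [0.8, -0.3, -0.6]
opening: 0.0197
```

```bash
python3 - <<'E'
from h import *
ct(th=.0,r=.151)
snap('side','side15')
crop('side15',200,90,300,200,5,'s15c')
E
```

```text
t 14.02 x 0.0171 y 0.1465 z 0.0260 r 0.1487 ang 0.176 F [ 0.82 -0.25 -0.57] turnfix/180 [-0.0007  0.001  -0.0006] q [-0.67, 0.18, 0.31, 2.06, -0.07, 0.91, 1.15]
  toolx share total 0.030  tooly share total 0.173 toolz -0.006
```

View pics/s15c.png

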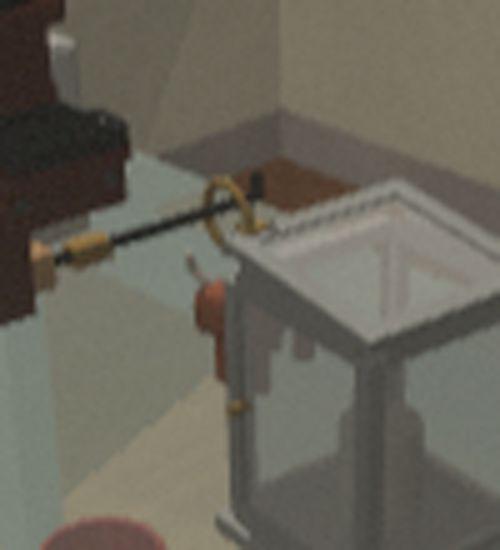

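>>> apply_moves:
  series:
    - [[0.005,0.018,-0.005],[0,0,0],0]
    - [[0.005,0.018,0],[0,0,0],0]
    - [[0.005,0.018,0],[0,0,0],0]
    - [[0.004,0.018,0],[0,0,0],0]
    - [[0.003,0.018,0],[0,0,0],0]

```text
time: 14.48
eef_pos: [0.4628, 0.1254, 0.1806]
tcp_rot: [[0.112, -0.001, -0.994], [0.994, -0.001, 0.112], [-0.001, -1.0, 0.001]]
contact_force: [0.1, 0.3, -0.9]
opening: 0.0197
```

```bash
python3 - <<'E'
from h import *
ct(th=.0,r=.151)
snap('side','side16')
crop('side16',200,90,300,200,5,'s16c')
E
```

```text
t 14.48 x 0.0184 y 0.1497 z 0.0124 r 0.1502 ang 0.082 F [ 0.11  0.3  -0.9 ] turnfix/180 [-0.0004  0.0008 -0.0003] q [-0.67, 0.21, 0.31, 2.07, -0.08, 0.88, 1.15]
  toolx share total 0.009  tooly share total 0.083 toolz 0.003
```

View pics/s16c.png

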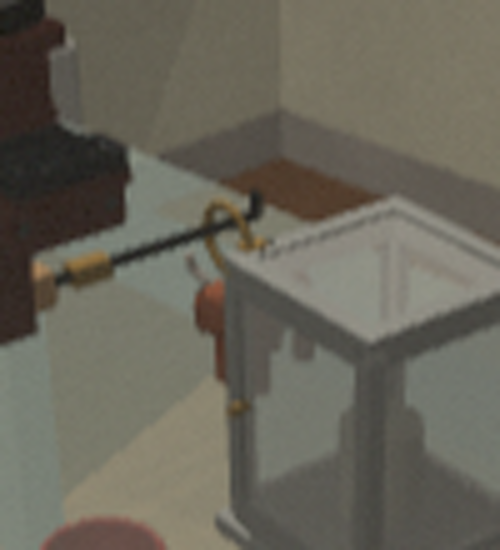

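>>> apply_moves:
  series:
    - [[0.002,0.018,0],[0,0,0],0]
    - [[0.002,0.018,0],[0,0,0],0]
    - [[0.002,0.018,0],[0,0,0],0]
    - [[0.002,0.018,0],[0,0,0],0]
    - [[0,0,0],[0,0,0],0]

```text
time: 14.95
eef_pos: [0.4627, 0.1268, 0.168]
tcp_rot: [[0.112, -0.002, -0.994], [0.994, -0.001, 0.112], [-0.001, -1.0, 0.002]]
contact_force: [1.4, 0.5, -0.7]
opening: 0.02
```

```bash
python3 - <<'E'
from h import *
ct(th=.0,r=.151)
snap('side','side17');snap('top','top17')
crop('side17',200,90,300,200,5,'s17c');crop('side17',220,120,265,160,14,'s17d')
E
```

```text
t 14.95 x 0.0182 y 0.1512 z -0.0003 r 0.1512 ang -0.002 F [ 1.44  0.54 -0.73] turnfix/180 [-0.0005  0.0009 -0.0005] q [-0.66, 0.23, 0.31, 2.08, -0.09, 0.85, 1.15]
  toolx share total -0.001  tooly share total -0.002 toolz 0.001
```

View pics/s17c.png

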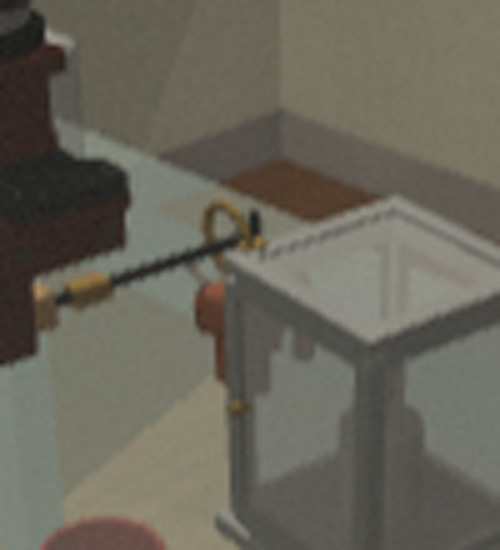

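View pics/s17d.png

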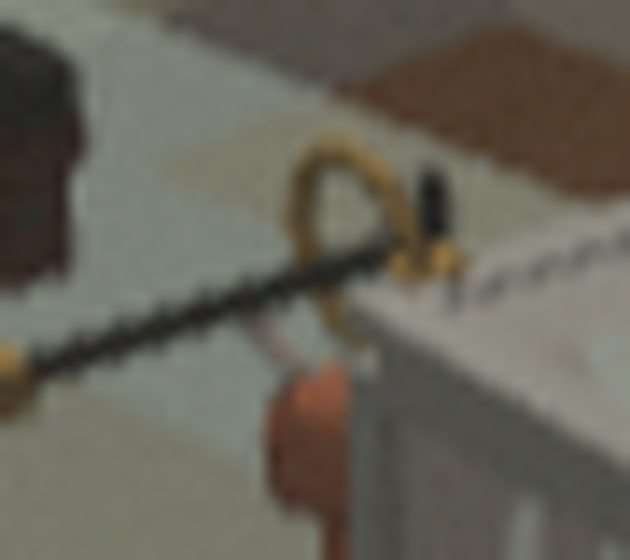

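The ring hasn't moved since the last frame, although the rod came 13 mm lower, so the flap is shut. The rod is still through the ring: ring centre about (352,245) in the enlarged crop, hook end at (432,205). I'll lower it slightly and pull it straight back.

>>> apply_moves:
  series:
    - [[-0.004,0.02,0],[-0.0005,0.001,0],0]
    - [[0,0,0],[0,0,0],0]
    - [[0,0,0.04],[0,0,0],0]
    - [[0,0,0.04],[0,0,0],0]
    - [[0,0,0],[0,0,0],0]

```text
time: 15.47
eef_pos: [0.4501, 0.1275, 0.1653]
tcp_rot: [[0.116, 0.001, -0.993], [0.993, -0.001, 0.116], [-0.001, -1.0, -0.001]]
contact_force: [-0.4, -1.0, -0.9]
opening: 0.0196
```

```bash
python3 - <<'E'
from h import *
ct(th=.0,r=.151)
snap('side','side18')
crop('side18',220,120,265,160,14,'s18d')
E
```

```text
t 15.47 x 0.0056 y 0.1496 z -0.0025 r 0.1497 ang -0.017 F [-0.43 -1.01 -0.9 ] turnfix/180 [ 0.0003 -0.0005 -0.0003] q [-0.68, 0.21, 0.3, 2.11, -0.08, 0.83, 1.13]
  toolx share total 0.009  tooly share total -0.017 toolz -0.083
```

View pics/s18d.png

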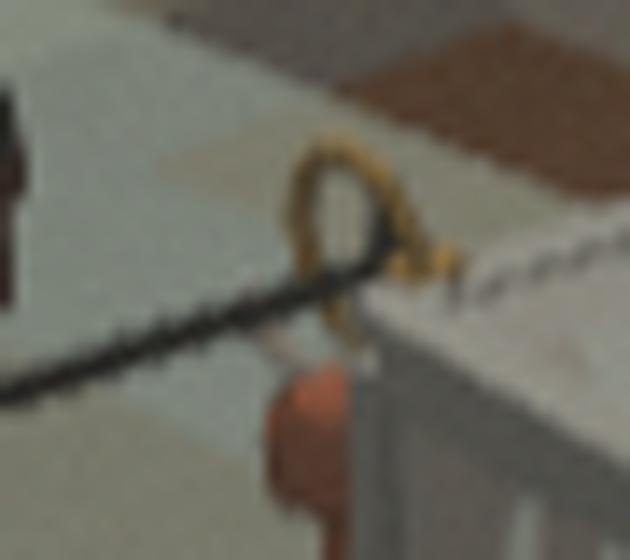

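>>> apply_moves:
  series:
    - [[0,0,0.05],[0,0,0],0]
    - [[0,0,0.06],[0,0,0],0]
    - [[0,0,0.08],[0,0,0],0]
    - [[0,0,0.1],[0,0,0],0]
    - [[0,0,0.1],[0,0,0],0]

```text
time: 15.93
eef_pos: [0.39, 0.1344, 0.1656]
tcp_rot: [[0.118, 0.004, -0.993], [0.993, -0.001, 0.118], [-0.001, -1.0, -0.004]]
contact_force: [0.7, 0.1, -1.1]
opening: 0.0196
```

```bash
python3 - <<'E'
from h import *
ct(th=.0,r=.151)
snap('side','side19')
crop('side19',200,90,300,200,5,'s19c')
go((.40,-.25,.2),Rt(-.165))
E
```

```text
t 15.93 x -0.0550 y 0.1494 z -0.0018 r 0.1494 ang -0.012 F [ 0.68  0.05 -1.1 ] turnfix/180 [ 0.0011 -0.0011 -0.0002] q [-0.75, 0.11, 0.28, 2.23, -0.04, 0.81, 1.01]
  toolx share total 0.011  tooly share total -0.012 toolz -0.487
t 15.98 p [0.3866 0.1344 0.1651] open 0.0198 F [-3.77 -0.43 -1.66] q [-0.747, 0.107, 0.278, 2.23, -0.038, 0.81, 1.01]
 shift/15cm now-axes [-2.535 -0.229 -0.388]  after turn [-2.513 -0.233 -0.509]  turn/180 [ 0.0001  0.0152 -0.0005]
```

View pics/s19c.png

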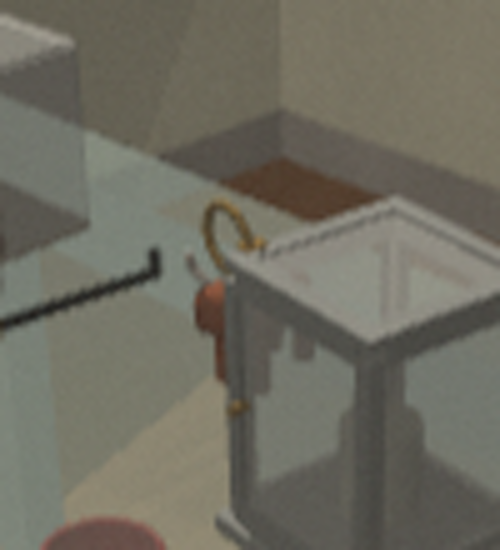

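The hook is out (hook end at (155,262)), and the ring and flap lie shut. Next I'll raise the pole and go back to the rest.

>>> apply_moves:
  series:
    - [[0,-0.15,0],[0,0,0],0]
    - [[0,-0.2,0],[0,0,0],0]
    - [[0,-0.2,0],[0,0,0],0]
    - [[-0.15,-0.1,0],[0,0,0],0]
    - [[-0.22,0,0],[0,0.005,0],0]

```text
time: 16.4
eef_pos: [0.3742, 0.0827, 0.2658]
tcp_rot: [[0.119, -0.003, -0.993], [0.993, -0.004, 0.119], [-0.004, -1.0, 0.003]]
contact_force: [0.5, -0.2, -1.2]
opening: 0.0197
```

>>> apply_moves:
  series:
    - [[-0.22,0,-0.02],[0,0.01,0],0]
    - [[-0.25,0,-0.02],[0,0,0],0]
    - [[-0.25,0,-0.02],[0,0,0],0]
    - [[-0.25,0,-0.03],[0,0,0],0]
    - [[-0.25,0,-0.03],[0,0,0],0]

```text
time: 16.82
eef_pos: [0.3625, -0.1051, 0.2678]
tcp_rot: [[0.143, 0.004, -0.99], [0.99, 0.002, 0.143], [0.002, -1.0, -0.003]]
contact_force: [0.7, 0.7, -0.7]
opening: 0.0195
```

```bash
python3 - <<'E'
from h import *
go((.4918,-.2645,.15),Rt(-.165))
E
```

```text
t 16.82 p [ 0.3625 -0.1051  0.2678] open 0.0195 F [ 0.69  0.74 -0.74] q [-0.534, -0.156, 0.597, 2.177, 0.097, 1.092, 1.44]
 shift/15cm now-axes [-0.93   0.787 -1.002]  after turn [-0.906  0.785 -1.025]  turn/180 [0.001  0.0069 0.0007]
```

>>> apply_moves:
  series:
    - [[-0.22,0,-0.12],[0,0.007,0],0]
    - [[-0.2,0.02,-0.18],[0,0,0],0]
    - [[-0.18,0.05,-0.2],[0,0,0],0]
    - [[-0.15,0.1,-0.2],[0,0,0],0]
    - [[-0.1,0.15,-0.18],[0,0,0],0]

```text
time: 17.23
eef_pos: [0.4709, -0.263, 0.2231]
tcp_rot: [[0.168, 0.019, -0.986], [0.986, 0.007, 0.168], [0.01, -1.0, -0.018]]
contact_force: [0.3, 0.9, 1.3]
opening: 0.0199
```

```bash
python3 - <<'E'
from h import *
go((.4918,-.2645,.12),Rt(-.165))
E
```

```text
t 17.23 p [ 0.4709 -0.263   0.2231] open 0.0199 F [0.27 0.93 1.3 ] q [-0.275, 0.319, 0.842, 1.93, -0.3, 1.003, 2.105]
 shift/15cm now-axes [ 0.006  0.69  -0.127]  after turn [ 0.013  0.687 -0.139]  turn/180 [ 0.0057 -0.0013  0.0033]
```

>>> apply_moves:
  series:
    - [[0.01,0.15,-0.08],[0.0055,-0.001,0.003],0]
    - [[0,0.18,-0.07],[0,0,0],0]
    - [[0,0.18,0],[0,0,0],0]
    - [[0,0.1,0],[0,0,0],0]
    - [[0,0,0],[0,0,0],0]

```text
time: 17.65
eef_pos: [0.4969, -0.2684, 0.1227]
tcp_rot: [[0.167, -0.005, -0.986], [0.986, -0.003, 0.167], [-0.004, -1.0, 0.004]]
contact_force: [-1.0, 0.6, -1.5]
opening: 0.0198
```

```bash
python3 - <<'E'
from h import *
go((.4935,-.2652,.034),Rt(-.165))
d=snap('wrist','w20');snap('side','side20');crop('side20',275,200,385,300,7,'s20c')
go((.4935,-.2652,.034),Rt(-.165))
E
```

```text
t 17.65 p [ 0.4969 -0.2684  0.1227] open 0.0198 F [-1.03  0.56 -1.52] q [-0.169, 0.511, 0.732, 1.948, -0.442, 0.852, 2.201]
 shift/15cm now-axes [0.019 0.591 0.023]  after turn [0.017 0.591 0.026]  turn/180 [-0.0013 -0.001  -0.0012]
t 17.75 p [ 0.4979 -0.2691  0.1255] open 0.0196 F [ 0.39 -0.81 -1.19] q [-0.171, 0.507, 0.734, 1.946, -0.441, 0.854, 2.2]
 shift/15cm now-axes [0.023 0.61  0.033]  after turn [0.021 0.61  0.033]  turn/180 [-0.0002 -0.0011 -0.0012]
```

View pics/w20.png

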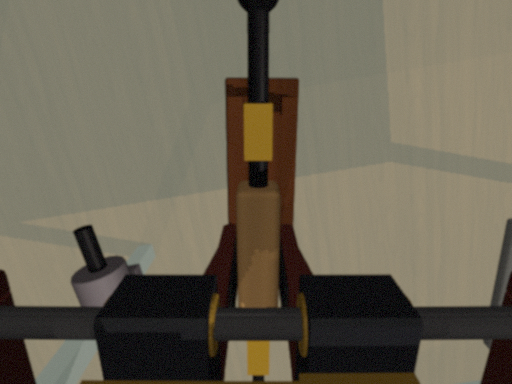

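View pics/s20c.png

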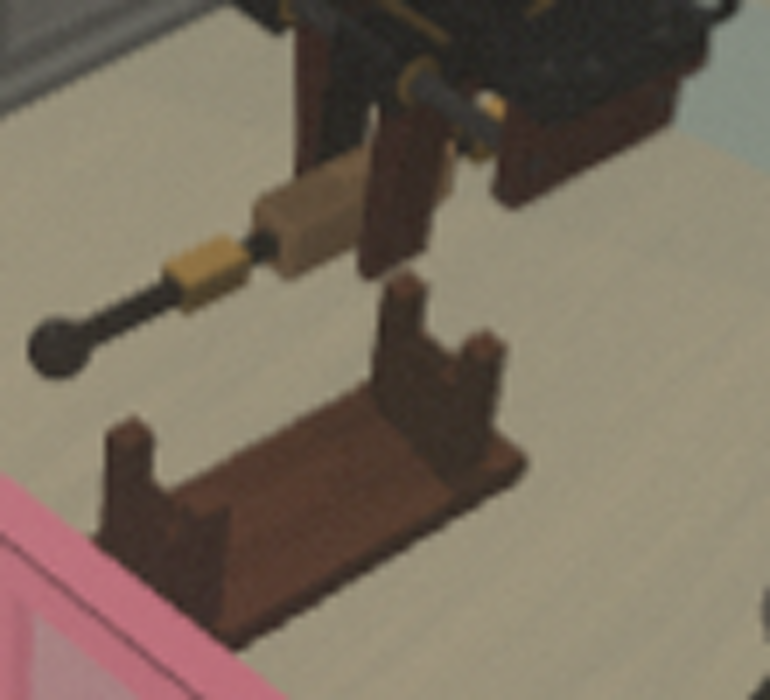

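The pole sits above the rest, in line with the forks. I'll correct sideways and lower it.

>>> apply_moves:
  series:
    - [[0.02,0.08,0.028],[0,-0.001,-0.001],0]
    - [[0,0.12,0],[0,0,0],0]
    - [[0,0.08,0],[0,0,0],0]
    - [[0,0,0],[0,0,0],0]
    - [[0,0,0],[0,0,0],0]

```text
time: 18.17
eef_pos: [0.4966, -0.265, 0.0868]
tcp_rot: [[0.163, 0.01, -0.987], [0.987, -0.001, 0.163], [0.0, -1.0, -0.01]]
contact_force: [-0.0, -0.4, -0.6]
opening: 0.0196
```

```bash
python3 - <<'E'
from h import *
go((.4935,-.2652,.034),Rt(-.165))
E
```

```text
t 18.17 p [ 0.4966 -0.265   0.0868] open 0.0196 F [-0.02 -0.35 -0.61] q [-0.134, 0.55, 0.683, 1.983, -0.499, 0.77, 2.249]
 shift/15cm now-axes [-0.005  0.352  0.023]  after turn [-0.004  0.352  0.02 ]  turn/180 [0.0031 0.0004 0.0001]
```

>>> apply_moves:
  series:
    - [[0,0.08,0.02],[0.003,0,0],0]
    - [[0,0.08,0],[0,0,0],0]
    - [[0,0.08,0],[0,0,0],0]
    - [[0,0,0],[0,0,0],0]
    - [[0,0,0],[0,0,0],0]

```text
time: 18.58
eef_pos: [0.4947, -0.2647, 0.049]
tcp_rot: [[0.163, 0.003, -0.987], [0.987, -0.0, 0.163], [0.0, -1.0, -0.003]]
contact_force: [0.4, -0.5, -1.3]
opening: 0.02
```

```bash
python3 - <<'E'
from h import *
go((.4935,-.2652,.034),Rt(-.165))
E
```

```text
t 18.58 p [ 0.4947 -0.2647  0.049 ] open 0.02 F [ 0.39 -0.47 -1.32] q [-0.095, 0.606, 0.634, 1.998, -0.547, 0.708, 2.287]
 shift/15cm now-axes [-0.004  0.1    0.008]  after turn [-0.004  0.1    0.007]  turn/180 [0.0009 0.0005 0.0001]
```

>>> apply_moves:
  series:
    - [[0,0.04,0.007],[0,0,0],0]
    - [[0,0.035,0],[0,0,0],0]
    - [[0,0.02,0],[0,0,0],0]
    - [[0,0,0],[0,0,0],0]
    - [[0,0,0],[0,0,0],0]

```text
time: 19.0
eef_pos: [0.4938, -0.265, 0.0335]
tcp_rot: [[0.163, 0.003, -0.987], [0.987, -0.0, 0.163], [0.0, -1.0, -0.003]]
contact_force: [-0.1, 0.2, 1.6]
opening: 0.0196
```

```bash
python3 - <<'E'
from h import *
go((.4935,-.2652,.034),Rt(-.165))
snap('side','side21');crop('side21',275,200,385,300,7,'s21c')
E
```

```text
t 19.0 p [ 0.4938 -0.265   0.0335] open 0.0196 F [-0.05  0.18  1.62] q [-0.078, 0.628, 0.611, 2.005, -0.568, 0.679, 2.305]
 shift/15cm now-axes [-0.002 -0.003  0.002]  after turn [-0.002 -0.003  0.002]  turn/180 [0.001  0.0004 0.0001]
```

View pics/s21c.png

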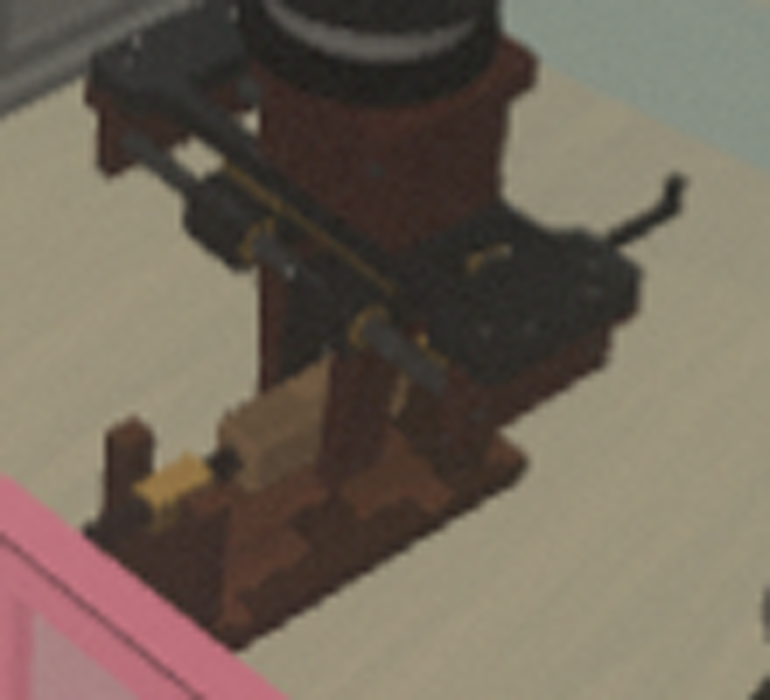

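The rear collar is in its fork at (175,480) and the height matches the pick-up height, so I'll open the gripper.

>>> apply_moves:
  series:
    - [[0,0,0],[0,0,0],0.3]
    - [[0,0,0],[0,0,0],0.6]
    - [[0,0,0],[0,0,0],0.6]
    - [[0,0,0],[0,0,0],0.6]
    - [[0,0,0],[0,0,0],0.6]

```text
time: 19.47
eef_pos: [0.4948, -0.2656, 0.0347]
tcp_rot: [[0.163, 0.005, -0.987], [0.987, -0.001, 0.163], [-0.0, -1.0, -0.005]]
contact_force: [0.4, -0.1, 0.7]
opening: 0.0496
```

>>> apply_moves:
  series:
    - [[0,0,0],[0,0,0],0.8]
    - [[0,0,0],[0,0,0],0.8]
    - [[0,-0.05,0],[0,0,0],0.8]
    - [[0,-0.1,0],[0,0,0],0.8]
    - [[0,-0.15,0],[0,0,0],0.8]

```text
time: 19.88
eef_pos: [0.4919, -0.2642, 0.0782]
tcp_rot: [[0.163, -0.002, -0.987], [0.987, 0.001, 0.163], [0.001, -1.0, 0.002]]
contact_force: [0.0, -0.2, 0.3]
opening: 0.0703
```

>>> apply_moves:
  series:
    - [[0,-0.2,0],[0,0,0],0.8]
    - [[0,-0.2,0],[0,0,0],0.8]
    - [[0,-0.2,0],[0,0,0],0.8]
    - [[0,-0.2,0.05],[0,0,0],0.8]
    - [[0,0,0],[0,0,0],0.8]

```text
time: 20.3
eef_pos: [0.4841, -0.2648, 0.2081]
tcp_rot: [[0.166, -0.0, -0.986], [0.986, -0.0, 0.166], [-0.0, -1.0, 0.0]]
contact_force: [-0.6, -0.3, -0.9]
opening: 0.0703
```

```bash
python3 - <<'E'
from h import *
go((.4935,-.2652,.2),Rt(-.165))
snap('side','side22');snap('wrist','w22');crop('side22',200,90,360,300,3,'s22c');snap('top','top22')
E
```

```text
t 20.3 p [ 0.4841 -0.2648  0.2081] open 0.0703 F [-0.57 -0.35 -0.89] q [-0.262, 0.375, 0.83, 1.909, -0.327, 0.998, 2.118]
 shift/15cm now-axes [ 0.008  0.054 -0.063]  after turn [ 0.008  0.054 -0.063]  turn/180 [-0.0001 -0.0005 -0.0002]
```

View pics/side22.png

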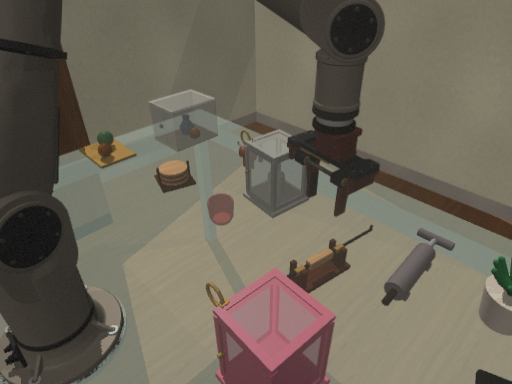

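View pics/s22c.png

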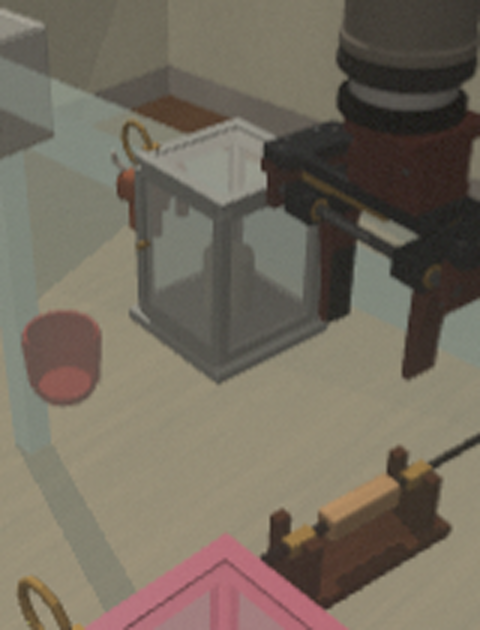

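View pics/w22.png

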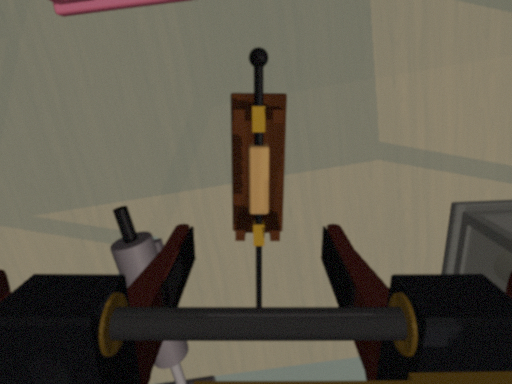

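The flap is shut and the pole lies in both forks, clear of the gripper. One numeric check before handing in.

```bash
python3 - <<'E'
from h import *
s=load('side22')
for th in (0,.05,.1): print(th,proj(s,H+.152*(np.cos(th)*EY+np.sin(th)*np.array([0,0,1]))),'flap corner near', proj(s,H-.02*EX+.13*(np.cos(th)*EY+np.sin(th)*np.array([0,0,1]))))
crop('side22',225,115,285,165,12,'s22d')
crop('side22',275,215,385,300,7,'s22p')
a=cv2.imread('pics/side0.png')[215:300,275:385].astype(int);b=cv2.imread('pics/side22.png')[215:300,275:385].astype(int)
print('diff rest region',abs(a-b).mean(),(abs(a-b).max(2)>40).sum())
E
```

```text
0 (np.float64(245.1434955348195), np.float64(136.63565320744058)) flap corner near (np.float64(244.07972164193941), np.float64(141.1773346944077))
0.05 (np.float64(245.10778792425276), np.float64(134.25764590242278)) flap corner near (np.float64(244.0445421100752), np.float64(139.1116098968076))
0.1 (np.float64(245.1504221211131), np.float64(131.90918432490832)) flap corner near (np.float64(244.07770243824416), np.float64(137.07501640857743))
diff rest region 8.673119429590018 111
```

View pics/s22d.png

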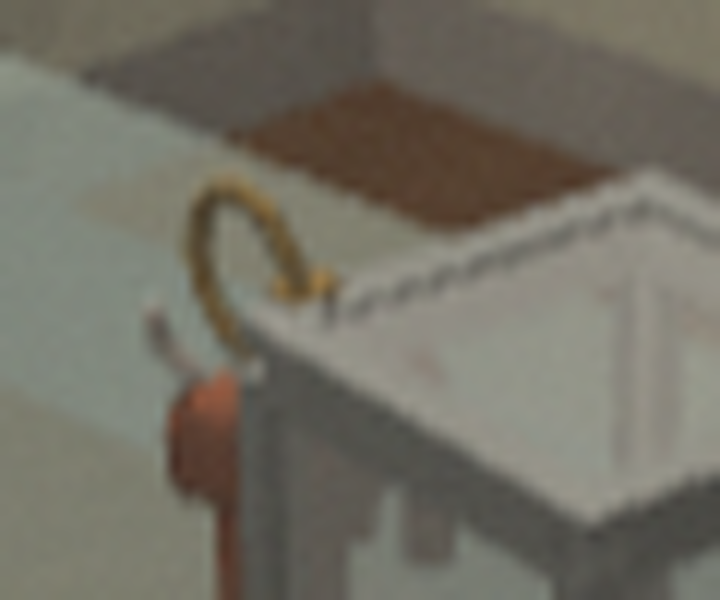

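View pics/s22p.png

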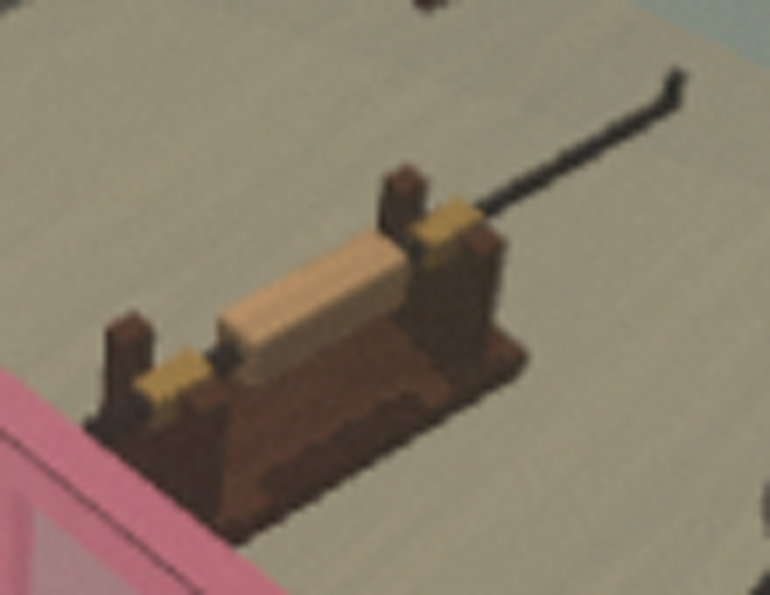

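The ring centre at (246,264) in the crop is full-image (245.0, 136.5), and a shut flap should put it at (245.1, 136.6). The pole lies as it did at the start.

```bash
python3 -c "
from h import *
print(env.hand_in())"
```

```text
the job is handed in; nothing more can be done
None
```

I shut the lantern's roof flap with the hook pole, laid the pole back in its rest and handed in after about 20 s of the 69 s allowed. The hand-in gave no verdict.

**What I did:** I took the pole from its rest and put the hook about 15–18 mm past the ring, with the flap at about 1.55 rad. I pushed the flap down past 0.9 rad until its weight took over, then lowered it on the hook until it was shut. I lowered the pole another 13 mm or so and the ring did not move. Then I backed the hook straight out and laid the pole in the forks.

**Last checks:**
- **Flap:** the ring centre was at pixel (245.0, 136.5). A shut flap should put it at (245.1, 136.6), and 0.05 rad open would be about 2.4 pixels higher.
- **Pole:** both collars were in their forks, and the pole lay where it did at the start.
- **Gripper:** open and about 0.2 m above the shelf, touching nothing.
- **Bystanders:** they looked unmoved in the pictures, but I did not measure them.

**What disagreed or I could not check:**
- **Hook position:** the cameras put the hook about 4 mm lower and 3.5 mm further sideways than the arm's reading. I allowed for this in the swing.
- **Flap speed:** this was never measured. The flap dropped through the ring's play at about 0.8 rad. I kept that drop short, and by my estimate it stayed under the 2 rad/s limit.

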